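# Fetch the jar from behind the glaze things and put them back

### The job

Clear the bottle, the canister and the tamper out of the plywood bay, standing all three together on the ware board, then fetch the low terracotta jar from behind them and set it upright in the middle of the banding wheel. After that, stand the three back in the bay, each on the very spot where it stood before. Keep everything upright on the way, and leave the small dish on the ware board where it is.

Things in the scene. Friction and masses are not known exactly. Their poses are not given: they have to be found in the camera images.
- bottle: Loose white plastic glaze bottle, about 300 g: round body of 62 mm diameter up to 78 mm, sloping shoulder, then a grey cylindrical cap and neck of 29 mm diameter from 92 mm to the flat top at 134 mm. Grasp it by the cap. Origin at the centre of its underside, z up its axis. Starts in one of the three front places in the bay.
- canister: Loose white ceramic canister with a fixed wide flat dark lid and knob, about 340 g: round body of 62 mm diameter, lid of 66 mm diameter from 78 to 90 mm, knob of 22 mm diameter from 90 to 106 mm and of 28 mm diameter from 106 mm to the top at 132 mm. The lid is fast: grasp the knob. Origin at the centre of its underside, z up its axis. Starts in one of the three front places in the bay.
- tamper: Loose wooden hand tamper standing on its face, about 200 g: square block 50 x 50 x 35 mm, a collar of 36 mm diameter up to 45 mm, then a round upright handle of 25 mm diameter up to 134 mm. Grasp the handle. Origin at the centre of its underside, z up the handle. Starts in one of the three front places in the bay.
- jar: Loose low round terracotta jar with a fixed flat lid and a dark line round it, about 160 g: 56 mm diameter, 44 mm high. Origin at the centre of its underside, z up. Starts at the back of the bay, about 10 mm from the back wall and 15 mm from the three tall pieces, so that it can be grasped only once they are gone (then across the bay, along the bay's y).
- rack: The bay: fixed low plywood stand, open above and to its -x side (roughly towards the robot). Origin on the table, z up; floor from x = -85 to 101, y = -120 to 120 mm, top at z = 12 mm. Walls 8 mm thick, tops at z = 52 mm; inner faces at x = 93 (back) and y = +-112 mm. The jar starts near (55, 0), the tall pieces near (25, 68), (-20, 0), (25, -68) mm, in changing order.
- wheel: Banding wheel: fixed round aluminium turntable (it does not turn) of 170 mm diameter with two fine rings round its centre. Origin on the table below its centre; flat top at z = 50 mm.
- board: Ware board: fixed flat brown wooden board with a pale smear of dried slip, 200 mm along its x, 250 mm along its y, 18 mm thick. Origin on the table below its centre, top at z = 18 mm. Its x points roughly away from the robot. The small dish stands on its far half (x = 47 to 53 mm, y = -50 to 50 mm).
- dish: Small round open ceramic dish standing on the far half of the ware board, 84 mm diameter, 36 mm high, loose. To be left alone. Origin at the centre of its underside.

How it is judged:
On the way, in this order (a step that is already met when the one before it is completed fails the run):
1. the bottle, the canister and the tamper all stand released on the ware board, the jar still in the bay (x of bottle in the frame of board between -0.1 and 0.1 m and y of bottle in the frame of board between -0.125 and 0.125 m and z of bottle in the frame of board between 0.012 and 0.024 m and angle between each of bottle, canister, tamper's own z axis and vertical below 0.1 rad and linear speed of each of bottle, canister, tamper below 0.03 m/s and x of canister in the frame of board between -0.1 and 0.1 m and y of canister in the frame of board between -0.125 and 0.125 m and z of canister in the frame of board between 0.012 and 0.024 m and x of tamper in the frame of board between -0.1 and 0.1 m and y of tamper in the frame of board between -0.125 and 0.125 m and z of tamper in the frame of board between 0.012 and 0.024 m and contact force between the fingers and bottle below 0.3 N and contact force between the fingers and canister below 0.3 N and contact force between the fingers and tamper below 0.3 N and distance of jar from where it was at the start of the episode below 0.03 m), for 0.2 s.
2. the jar stands in the middle of the banding wheel while the three wait on the ware board (horizontal distance between jar and wheel below 0.013 m and z of jar in the frame of wheel between 0.045 and 0.055 m and angle between each of jar, bottle, canister, tamper's own z axis and vertical below 0.1 rad and linear speed of each of jar, bottle, canister, tamper below 0.03 m/s and contact force between the fingers and jar below 0.3 N and x of bottle in the frame of board between -0.1 and 0.1 m and y of bottle in the frame of board between -0.125 and 0.125 m and z of bottle in the frame of board between 0.012 and 0.024 m and x of canister in the frame of board between -0.1 and 0.1 m and y of canister in the frame of board between -0.125 and 0.125 m and z of canister in the frame of board between 0.012 and 0.024 m and x of tamper in the frame of board between -0.1 and 0.1 m and y of tamper in the frame of board between -0.125 and 0.125 m and z of tamper in the frame of board between 0.012 and 0.024 m), for 0.2 s.
At the end, for the whole second after the job is handed in: The jar stands upright on the banding wheel within 13 mm of its centre; bottle, canister and tamper stand upright in the bay, each within 15 mm of where it stood at the start; the dish is within 20 mm of where it was; all at rest and released (horizontal distance between jar and wheel below 0.013 m and z of jar in the frame of wheel between 0.045 and 0.055 m and angle between each of jar, bottle, canister, tamper's own z axis and vertical below 0.1 rad and linear speed of each of jar, bottle, canister, tamper below 0.03 m/s and distance of each of bottle, canister, tamper from where it was at the start of the episode below 0.015 m and distance of dish from where it was at the start of the episode below 0.02 m); the robot touches nothing.
It fails at once if one of the things handled is tipped over (more than 40 degrees) (angle between any of bottle, canister, tamper, jar's own z axis and vertical above 0.7 rad).
It fails at once if the small dish on the ware board is pushed away (more than 20 mm) (distance of dish from where it was at the start of the episode above 0.02 m).
It also fails if it takes over 152 s, if anything falls off the work surface, if the arm or the gripper's body presses on something with over 40 N, if the wrist force passes 120 N, or if a joint passes its speed limit or range.

### The arm

A 6-joint arm with a two-finger parallel gripper is mounted at the origin on the work surface. World frame = base frame: x ahead of the robot, y to its left, z up, the work surface at z = 0. Lengths are in m, angles in rad, forces in N, time in s.
With the tool pointing down it reaches from about 0.3 to 0.875 m from the base axis. Payload 6.4 kg.
Tool frame: the origin (TCP) lies at the very end of the fingers, on their centre line; the grasp point (between the pads) lies tcp_to_grasp behind it (tcp_to_grasp is the distance from the TCP to the grasp point, in m); z points along the fingers, y is the direction in which the jaws open and shut (so a half turn about z gives the same grasp; the last joint's range is limited). The gripper opens to 85 mm and grips with 20 to 120 N. Pads are 22 mm wide; open, the fingers measure 114 mm over their backs; the gripper's body (76 mm by 85 mm) begins 54 mm behind the grasp point. The pads swing forward as they close: fully open they stand 13 mm farther back than shut.
Start: joints at [-0.206, 0.181, 1.607, -0, 1.354, -0.206], TCP at [0.575, 0, 0.231] pointing down, gripper open.
Joint ranges: [-2.99, 2.99], [-0.89, 2.07], [0.3, 2.58], [-1.14, 4.28], [0, 2.63], [-3.12, 3.12]. Speed limits (rad/s): [2.57, 2.57, 3.01, 3.14, 3.14, 3.14].

### API

Orientations are given as a unit quaternion [w, x, y, z].
In Python, from bench import get_obs, camera, hand_in, tcp_to_grasp gives the robot as it stands.
- The arm moves only by the shell command python3 -m inch 'ROWS' [OPENING]. ROWS is JSON, a list of rows, each an object with "delta_pos": the shift along the tool's x, y, z in cm, a list of three; "rotation": the turn, a rotation vector about the tool's x, y, z in rad, a list of three. In form: [{"delta_pos": [x, y, z], "rotation": [rx, ry, rz]}, ...]. A call has 1 to 10 rows; each row shifts and turns the commanded pose from where the row before left it, along the tool's axes as they then stand; what a row does not reach is not made up. A row lasts 1/10 s, in which the tool goes at most 50 mm and 8.59 degrees, less where a joint would pass 70% of its speed; a pose out of reach is approached as far as the arm can. A call is refused whole if a number of a shift passes 5 or a number of a turn 0.15, either way. A call with a gripper value outside its range is refused whole. OPENING is the finger opening in cm, from 0 to 8.54, set as the call begins (- or left out, the last holds). The fingers move at their own pace and stop on an object; the grip force is fixed at half the most. Time passes only in rows, so rows that do not move let the fingers close. It gives the time, the measured TCP pose, the force and the opening at its end, in the units of the state.
- get_obs(): the state, without advancing time (a new reading comes with each control period).
- camera(name): name is "scene" or "side" or "wrist"; returns a dict with "color" (400x640x3 uint8, red, green, blue), "vfov" (degrees; the focal length in pixels is half the picture's height over the tangent of half this angle, whatever the lens; pixels are square), "cx", "cy" (the principal point, pixels), "eye" and "orientation" of the camera in the world; the wrist camera has in their place "T_tool_cam" (4x4, takes a point from camera to tool coordinates, whose origin is the TCP and whose axes are the flange's). Camera axes: x right, y down, z forward; pixel columns grow to the right and rows downward; lengths in m; the calibration is good to about 2 mm. A picture is of the moment at which its call begins: read the wrist's pose just before it. There is no depth.
- hand_in(): hands the job in, once; it reports no verdict.
The state is a dict: "time_s": time; "q": joint angles; "dq": joint speeds; "joint_efforts": joint torques, N m; "eef_pos": TCP position; "eef_rot": TCP orientation; "wrist_force": force on the tool from outside, world axes, zero at the start; "torque": the same for the moment, N m; "opening": opening from 0.0 (shut) to 1.0 (fully open).
Only numpy, scipy, OpenCV 4.12 (cv2) and the standard library are available. Lean on these libraries where they do the work, as an engineer would, in place of code of your own. Each camera call takes 0.05 s, during which the arm holds its last target.

## Working session

There is one attempt and no reset: what is moved stays moved. The work goes in short steps, Python scripts to look and compute and a shell command to move; the robot and the scene stay as the last step left them, time stands still between calls to the robot, and variables do not carry over. Pictures are saved under pics/ and viewed, and the job is handed in when it is done.

```bash
ls; mkdir -p pics
python3 - <<'E'
from bench import *
import cv2,bench
print(get_obs(), tcp_to_grasp)
for n in ("scene","side","wrist"):
    c=camera(n); cv2.imwrite(f"pics/{n}0.png",c["color"][:,:,::-1]); print(n,{k:v for k,v in c.items() if k!="color"})
E
```

```text
pics
{'time_s': 0.0, 'q': array([-2.06315286e-01,  1.81566645e-01,  1.60798861e+00, -1.47516238e-05,
        1.35381192e+00, -2.06306414e-01]), 'dq': array([ 0.00096955,  0.00030569, -0.00139808,  0.00011882,  0.0006322 ,
       -0.0006596 ]), 'joint_efforts': array([ 3.41415571e-04, -4.44869328e+01, -3.51340663e+01, -2.51131587e-04,
        9.11703974e-03,  3.43231875e-05]), 'eef_pos': array([5.74450420e-01, 1.19045507e-04, 2.30379135e-01]), 'eef_rot': array([-7.38663605e-04,  7.07108512e-01,  7.07104493e-01, -4.91590375e-04]), 'wrist_force': array([ 0.02294644,  1.18679343, -0.59784674]), 'torque': array([ 0.02816559,  0.01594292, -0.03896518]), 'opening': 1.0018433867865908} 0.0187
scene {'vfov': 47.95070830938218, 'cx': 320.7874904373757, 'cy': 195.9711272824493, 'eye': array([ 1.24229932, -0.48694768,  0.91465672]), 'orientation': array([-0.33640581,  0.81814011,  0.42999585, -0.18050339])}
side {'vfov': 50.68263339605258, 'cx': 321.04677275136766, 'cy': 196.52327567097302, 'eye': array([ 0.46722344, -0.68512367,  0.76928752]), 'orientation': array([-0.36769594,  0.92816267, -0.05583233,  0.01401765])}
wrist {'vfov': 61.008638795963584, 'cx': 321.5576203049943, 'cy': 201.88053373296287, 'T_tool_cam': array([[-5.72471681e-04, -9.58559729e-01, -2.84891065e-01,
         7.21400978e-02],
       [ 9.99999823e-01, -5.02154128e-04, -3.19865612e-04,
         2.85664905e-04],
       [ 1.63551070e-04, -2.84891198e-01,  9.58559846e-01,
        -1.42732746e-01],
       [ 0.00000000e+00,  0.00000000e+00,  0.00000000e+00,
         1.00000000e+00]])}
```

View pics/scene0.png

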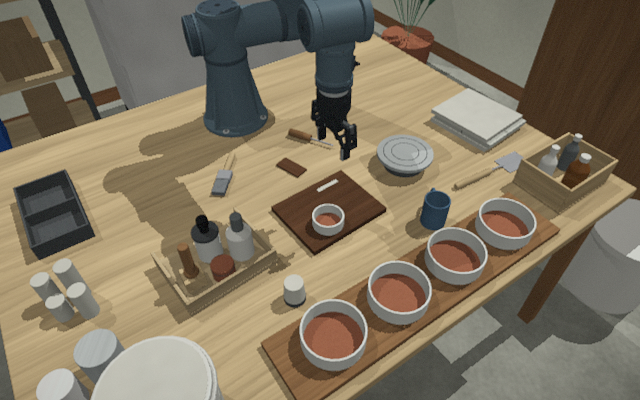

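View pics/side0.png

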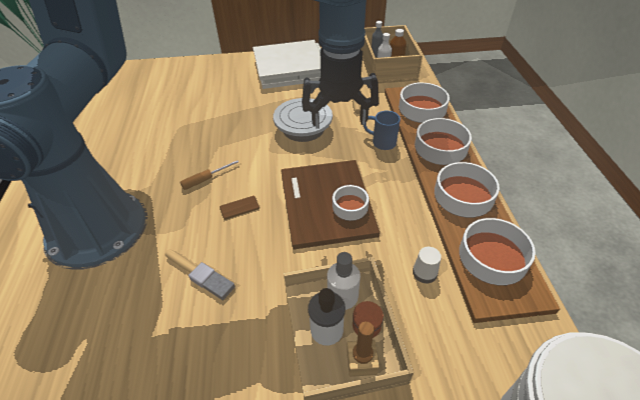

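View pics/wrist0.png

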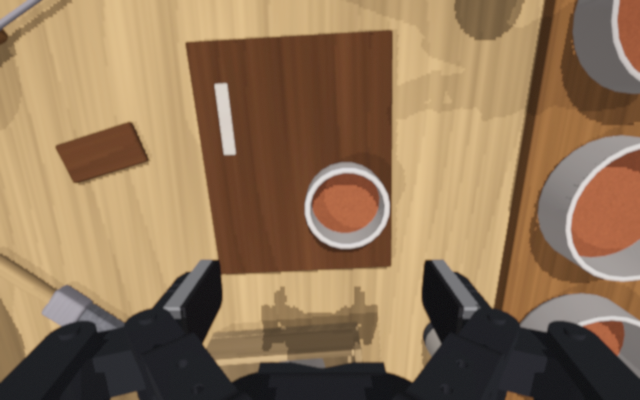

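```bash
cat > h.py <<'E'
import numpy as np, cv2
from bench import *
from scipy.spatial.transform import Rotation as R
def rot(q): return R.from_quat([q[1],q[2],q[3],q[0]]).as_matrix()
def snap(name,fn=None):
    o=get_obs(); c=camera(name); im=c["color"]
    f=im.shape[0]/2/np.tan(np.radians(c["vfov"])/2)
    if name=="wrist":
        T=np.array(c["T_tool_cam"]); Rt=rot(o["eef_rot"])
        eye=Rt@T[:3,3]+o["eef_pos"]; Rc=Rt@T[:3,:3]
    else: eye=np.array(c["eye"]); Rc=rot(c["orientation"])
    cam=dict(eye=eye,R=Rc,f=f,cx=c["cx"],cy=c["cy"],im=im)
    if fn: cv2.imwrite("pics/"+fn,im[:,:,::-1]); np.save("pics/"+fn+".npy",np.array([cam],dtype=object),allow_pickle=True)
    return cam
def load(fn): return np.load("pics/"+fn+".npy",allow_pickle=True)[0]
def ray(c,u,v):
    d=c["R"]@np.array([(u-c["cx"])/c["f"],(v-c["cy"])/c["f"],1]); return c["eye"],d/np.linalg.norm(d)
def onz(c,u,v,z):
    e,d=ray(c,u,v); return e+d*(z-e[2])/d[2]
def proj(c,p):
    q=c["R"].T@(np.array(p)-c["eye"]); return np.array([c["cx"]+c["f"]*q[0]/q[2],c["cy"]+c["f"]*q[1]/q[2]])
def tri(cs,uvs):
    A=np.zeros((3,3));b=np.zeros(3)
    for c,(u,v) in zip(cs,uvs):
        e,d=ray(c,u,v);P=np.eye(3)-np.outer(d,d);A+=P;b+=P@e
    return np.linalg.solve(A,b)
E
python3 - <<'E'
from h import *
s=snap("scene","s1.png");d=snap("side","d1.png")
cv2.imwrite("pics/s1z.png",cv2.resize(s["im"][190:320,140:290,::-1],None,fx=5,fy=4.6,interpolation=cv2.INTER_CUBIC))
cv2.imwrite("pics/d1z.png",cv2.resize(d["im"][240:400,270:420,::-1],None,fx=3.75,fy=3.75,interpolation=cv2.INTER_CUBIC))
E
```

```text
(no output)
```

View pics/s1z.png

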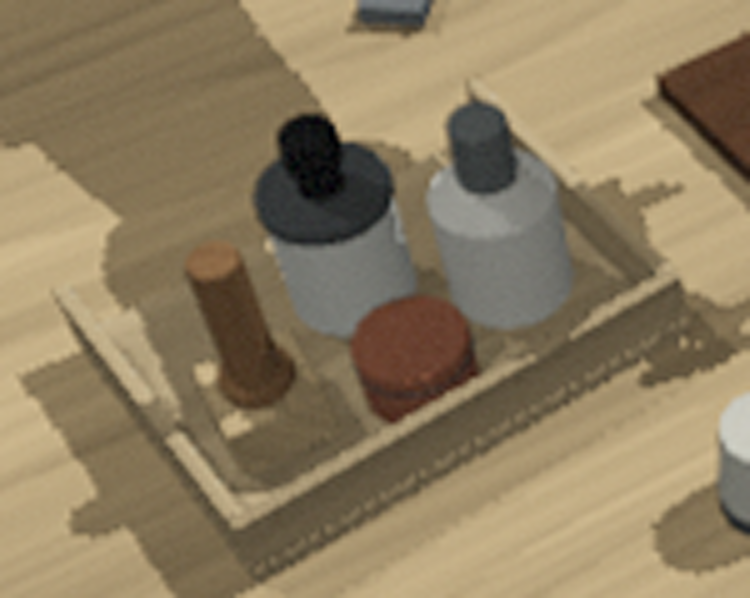

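View pics/d1z.png

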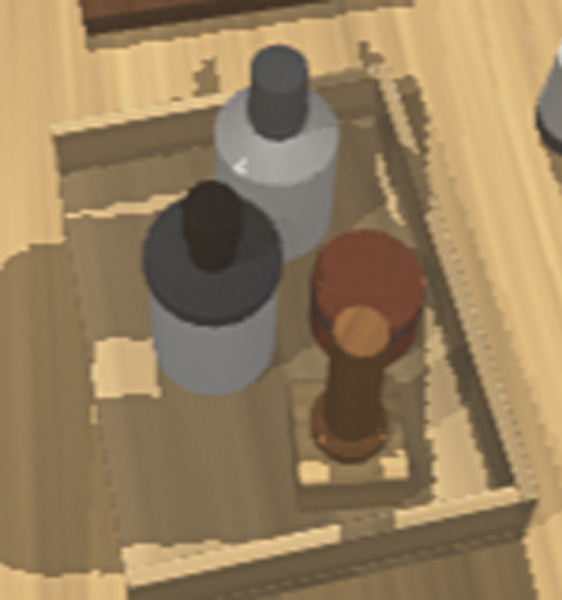

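Run:
```python
from h import *
np.set_printoptions(precision=4,suppress=True)
s=load("s1.png");d=load("d1.png")
for n,a,b,z in [("tamper",(182.7,246.7),(366,328),.146),("can",(201.5,218),(326,293),.144),("bot",(235.3,215.8),(344.1,255.7),.146),("jar",(221.9,263.2),(367.6,313.8),.056),("wheel",(405,153),(303,117),.05)]:
    print(n,tri([s,d],[a,b]),onz(s,*a,z)[:2],onz(d,*b,z)[:2])
w=snap("wrist","w1.png")
for u,v in [(188,43),(391,31),(391,266),(220,273)]: print("board",onz(w,u,v,.018))
print("dish",onz(w,347,206,.054))
# bay corners wall tops: scene zoom
for n,(u,v) in dict(pybackouter=(675,280),mybackouter=(245,520)).items(): print(n,onz(s,140+u/5,190+v/4.6,.052))
for n,(u,v) in dict(pyback=(380,68),pyfront=(55,135),myfront=(128,585),myback=(530,497)).items(): print(n,onz(d,270+u/3.75,240+v/3.75,.052))
```

```text
tamper [ 0.5627 -0.3918  0.1436] [ 0.5653 -0.3928] [ 0.5622 -0.3921]
can [ 0.508  -0.3233  0.1443] [ 0.5085 -0.3242] [ 0.5078 -0.3219]
bot [ 0.5491 -0.2561  0.1481] [ 0.5487 -0.2573] [ 0.5489 -0.2524]
jar [ 0.5842 -0.3238  0.0555] [ 0.5852 -0.3248] [ 0.5839 -0.323 ]
wheel [0.5181 0.31   0.0439] [0.5227 0.3051] [0.5178 0.3008]
board [0.4467 0.1257 0.018 ]
board [0.6408 0.136  0.018 ]
board [ 0.6551 -0.1108  0.018 ]
board [ 0.4563 -0.1198  0.018 ]
dish [ 0.5998 -0.027   0.054 ]
pybackouter [ 0.6218 -0.2024  0.052 ]
mybackouter [ 0.6391 -0.4304  0.052 ]
pyback [ 0.6155 -0.2     0.052 ]
pyfront [ 0.437  -0.2207  0.052 ]
myfront [ 0.4558 -0.4506  0.052 ]
myback [ 0.6368 -0.4348  0.052 ]
```

```bash
python3 -m inch '[{"delta_pos":[-2,0,-2],"rotation":[0,0,0]},{"delta_pos":[-4,-0.5,-2],"rotation":[0,0,0]},{"delta_pos":[-4,-0.5,-2],"rotation":[0,0,0]},{"delta_pos":[-4,-0.5,-2],"rotation":[0,0,0]},{"delta_pos":[-4,-0.5,-2],"rotation":[0,0,0]},{"delta_pos":[-4,-0.5,0],"rotation":[0,0,0]},{"delta_pos":[-4,-0.5,0],"rotation":[0,0,0]},{"delta_pos":[-3,0,0],"rotation":[0,0,0]},{"delta_pos":[-1,0,0],"rotation":[0,0,0]},{"delta_pos":[0,0,0],"rotation":[0,0,0]}]' 5
python3 - <<'E'
from h import *
o=get_obs();print(o["time_s"],o["eef_pos"],o["eef_rot"]);w=snap("wrist","w2.png")
for p in [(.5627,-.3918,.146),(.508,-.3233,.144),(.549,-.256,.146),(.584,-.324,.056)]: print(proj(w,p))
E
```

```text
time_s: 1.3
eef_pos: [0.5446, -0.3011, 0.3307]
eef_rot: [-0.0, 0.708, 0.706, 0.0]
wrist_force: [-0.8, 0.8, 0.1]
opening: 0.587
1.3 [ 0.54463582 -0.30110183  0.33070667] [-4.66698995e-04  7.07841750e-01  7.06370894e-01  2.20285380e-08]
[338.74274835 261.15751188]
[285.26199516 198.69285684]
[325.96405998 130.88046229]
[352.89046054 179.83851116]
```

View pics/w2.png

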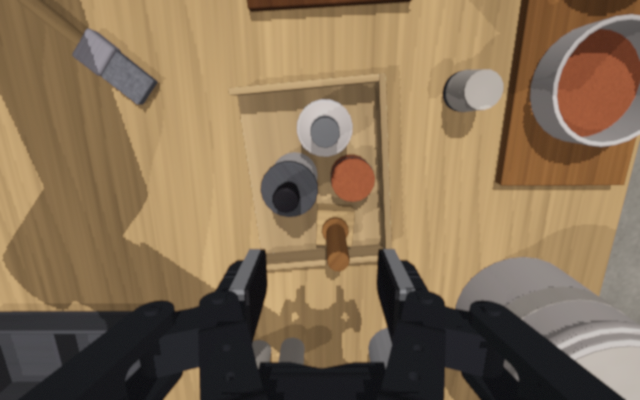

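Run:
```python
from h import *
w=load("w2.png")
im=w["im"]
z=cv2.resize(im[70:290,230:400,::-1],None,fx=3.5,fy=2.7*0+3.5*0+2.7,interpolation=cv2.INTER_CUBIC);cv2.imwrite("pics/w2z.png",z)
for n,a,zz in [("tamper",(338,260),.146),("can",(286,197.5),.144),("bot",(325,131),.146),("jar",(353,179),.056)]: print(n,onz(w,*a,zz))
```

```text
tamper [ 0.56189692 -0.39044862  0.146     ]
can [ 0.50878575 -0.32205053  0.144     ]
bot [ 0.54808665 -0.25610888  0.146     ]
jar [ 0.58411229 -0.32292126  0.056     ]
```

View pics/w2z.png

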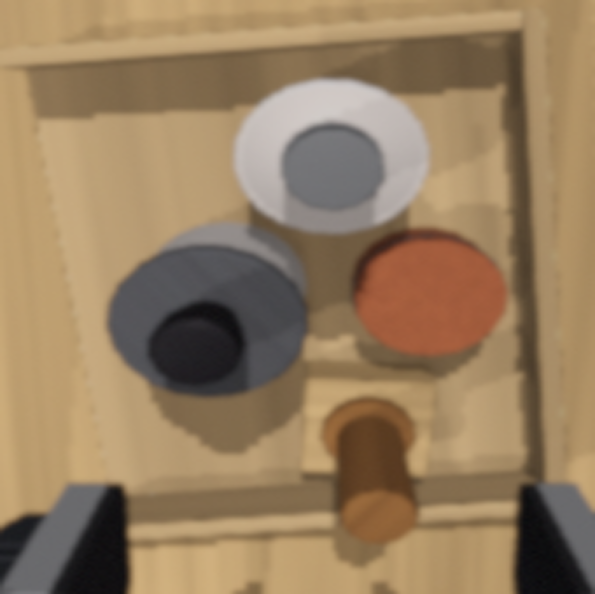

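```bash
python3 -m inch '[{"delta_pos":[2.5,0.2,1],"rotation":[0,0,0]},{"delta_pos":[2,0.2,3],"rotation":[0,0,0]},{"delta_pos":[0,0,4],"rotation":[0,0,0]},{"delta_pos":[0,0,4],"rotation":[0,0,0]},{"delta_pos":[0,0,4],"rotation":[0,0,0]},{"delta_pos":[0,0,3],"rotation":[0,0,0]},{"delta_pos":[0,0,1.9],"rotation":[0,0,0]},{"delta_pos":[0,0,1],"rotation":[0,0,0]},{"delta_pos":[0,0,0],"rotation":[0,0,0]},{"delta_pos":[0,0,0],"rotation":[0,0,0]}]' 5
python3 - <<'E'
from h import *
print(get_obs()["eef_pos"]);w=snap("wrist","w3.png");s=snap("side","d3.png")
cv2.imwrite("pics/d3z.png",cv2.resize(s["im"][200:400,240:440,::-1],None,fx=3,fy=3))
E
```

```text
time_s: 2.35
eef_pos: [0.5499, -0.2547, 0.1135]
eef_rot: [0.001, 0.707, 0.707, 0.0]
wrist_force: [0.6, -0.7, 0.7]
opening: 0.585
[ 0.5498641  -0.25466469  0.11354732]
```

View pics/w3.png

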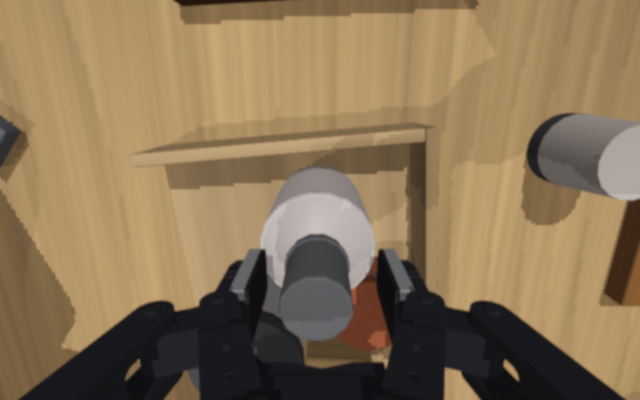

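View pics/d3z.png

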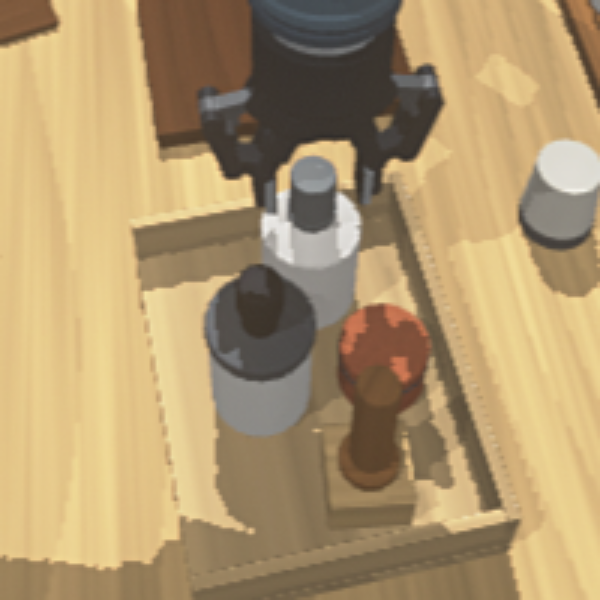

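```bash
python3 -m inch '[{"delta_pos":[0,-0.15,0],"rotation":[0,0,0]},{"delta_pos":[0,0,0],"rotation":[0,0,0]},{"delta_pos":[0,0,0],"rotation":[0,0,0]},{"delta_pos":[0,0,0],"rotation":[0,0,0]},{"delta_pos":[0,0,0],"rotation":[0,0,0]},{"delta_pos":[0,0,0],"rotation":[0,0,0]}]' 0
python3 -m inch '[{"delta_pos":[0,0,-1],"rotation":[0,0,0]},{"delta_pos":[0,0,-2],"rotation":[0,0,0]},{"delta_pos":[0,0,-3],"rotation":[0,0,0]},{"delta_pos":[0,0,-3],"rotation":[0,0,0]},{"delta_pos":[0,0,-1],"rotation":[0,0,0]}]'
python3 - <<'E'
from h import *
w=snap("wrist","w4.png");s=snap("side","d4.png")
E
```

```text
time_s: 3.05
eef_pos: [0.548, -0.2556, 0.1137]
eef_rot: [0.001, 0.707, 0.707, 0.0]
wrist_force: [-1.3, 1.6, 6.6]
opening: 0.324
time_s: 3.55
eef_pos: [0.5489, -0.2559, 0.2161]
eef_rot: [0.003, 0.707, 0.707, 0.0]
wrist_force: [1.2, -0.4, -1.8]
opening: 0.324
```

View pics/d4.png

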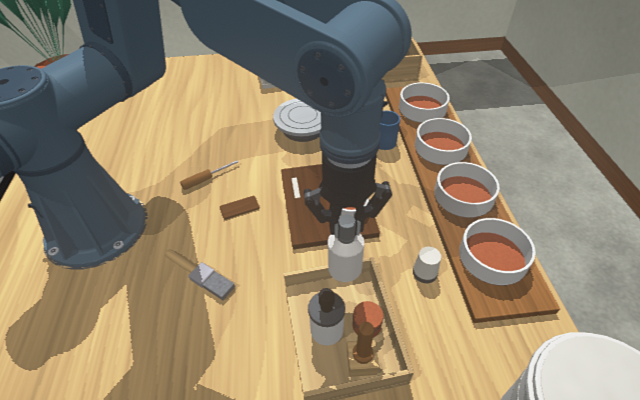

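```bash
python3 -m inch '[{"delta_pos":[2,-0.5,0],"rotation":[0,0,0]},{"delta_pos":[4,-0.8,0],"rotation":[0,0,0]},{"delta_pos":[4.5,-0.8,0],"rotation":[0,0,0]},{"delta_pos":[4.5,-0.8,0],"rotation":[0,0,0]},{"delta_pos":[4.5,-0.8,0],"rotation":[0,0,0]},{"delta_pos":[4.5,-0.8,0],"rotation":[0,0,0]},{"delta_pos":[4,-0.8,0],"rotation":[0,0,0]},{"delta_pos":[3,-0.5,0],"rotation":[0,0,0]},{"delta_pos":[2,0,2],"rotation":[0,0,0]},{"delta_pos":[0.6,0,2],"rotation":[0,0,0]}]'
python3 -m inch '[{"delta_pos":[0,0,2],"rotation":[0,0,0]},{"delta_pos":[0,0,1],"rotation":[0,0,0]},{"delta_pos":[0,0,0],"rotation":[0,0,0]},{"delta_pos":[0,0,0],"rotation":[0,0,0]}]'
python3 - <<'E'
from h import *
o=get_obs();print(o["eef_pos"],o["eef_rot"]);s=snap("side","d5.png")
cv2.imwrite("pics/d5z.png",cv2.resize(s["im"][100:270,250:420,::-1],None,fx=3,fy=3))
E
```

```text
time_s: 4.65
eef_pos: [0.4882, 0.0833, 0.1704]
eef_rot: [-0.001, 0.706, 0.708, -0.0]
wrist_force: [0.1, 0.4, -2.9]
opening: 0.323
time_s: 5.05
eef_pos: [0.4894, 0.0807, 0.1421]
eef_rot: [-0.0, 0.707, 0.707, -0.0]
wrist_force: [0.1, 0.5, -1.6]
opening: 0.323
[0.48944104 0.08074972 0.14210597] [-2.94666194e-04  7.07292695e-01  7.06920712e-01 -2.50580148e-04]
```

View pics/d5z.png

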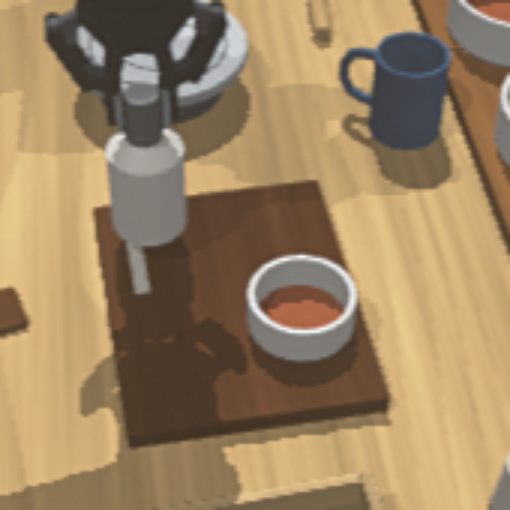

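```bash
python3 -m inch '[{"delta_pos":[0,0,1],"rotation":[0,0,0]},{"delta_pos":[0,0,0.6],"rotation":[0,0,0]},{"delta_pos":[0,0,0.3],"rotation":[0,0,0]},{"delta_pos":[0,0,0.2],"rotation":[0,0,0]},{"delta_pos":[0,0,0],"rotation":[0,0,0]},{"delta_pos":[0,0,0],"rotation":[0,0,0]}]'
```

```text
time_s: 5.7
eef_pos: [0.4896, 0.081, 0.1214]
eef_rot: [0.0, 0.707, 0.707, 0.0]
wrist_force: [0.8, -0.4, -1.8]
opening: 0.325
```

```bash
python3 -m inch '[{"delta_pos":[0,0,0.1],"rotation":[0,0,0]},{"delta_pos":[0,0,0.1],"rotation":[0,0,0]},{"delta_pos":[0,0,0],"rotation":[0,0,0]}]'
python3 -m inch '[{"delta_pos":[0,0,0],"rotation":[0,0,0]},{"delta_pos":[0,0,0],"rotation":[0,0,0]},{"delta_pos":[0,0,0],"rotation":[0,0,0]},{"delta_pos":[0,0,0],"rotation":[0,0,0]},{"delta_pos":[0,0,-2],"rotation":[0,0,0]},{"delta_pos":[0,0,-4],"rotation":[0,0,0]},{"delta_pos":[0,0,-4],"rotation":[0,0,0]}]' 5
python3 - <<'E'
from h import *
o=get_obs();print(o["eef_pos"],o["eef_rot"]);s=snap("side","d6.png")
cv2.imwrite("pics/d6z.png",cv2.resize(s["im"][100:400,250:420,::-1],None,fx=2,fy=2))
E
```

```text
time_s: 6.0
eef_pos: [0.4898, 0.081, 0.1197]
eef_rot: [0.0, 0.707, 0.707, 0.0]
wrist_force: [-0.7, -0.6, 1.8]
opening: 0.323
time_s: 6.7
eef_pos: [0.4887, 0.081, 0.2198]
eef_rot: [-0.001, 0.707, 0.707, -0.001]
wrist_force: [1.3, 0.8, 0.6]
opening: 0.584
[0.48874105 0.08101836 0.21976763] [-0.00081753  0.707127    0.70708572 -0.00072408]
```

View pics/d6z.png

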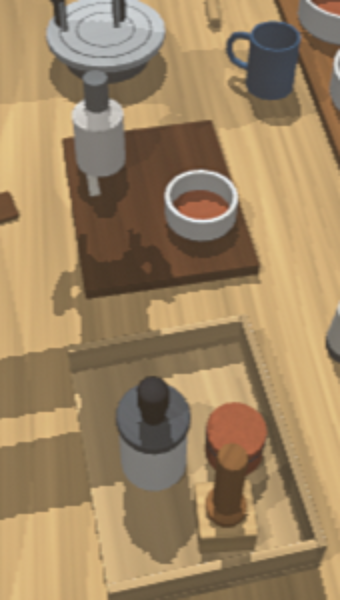

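```bash
python3 -m inch '[{"delta_pos":[-2.35,0.1,0],"rotation":[0,0,0]},{"delta_pos":[-4.5,0.2,0],"rotation":[0,0,0]},{"delta_pos":[-4.5,0.2,0],"rotation":[0,0,0]},{"delta_pos":[-4.5,0.2,0],"rotation":[0,0,0]},{"delta_pos":[-4.5,0.2,0],"rotation":[0,0,0]},{"delta_pos":[-4.5,0.2,0],"rotation":[0,0,0]},{"delta_pos":[-4.5,0.2,0],"rotation":[0,0,0]},{"delta_pos":[-4.5,0.2,0],"rotation":[0,0,0]},{"delta_pos":[-4,0.2,0],"rotation":[0,0,0]},{"delta_pos":[-2.5,0.1,0],"rotation":[0,0,0]}]'
python3 -m inch '[{"delta_pos":[0,0,2],"rotation":[0,0,0]},{"delta_pos":[0,0,2],"rotation":[0,0,0]},{"delta_pos":[0,0,1],"rotation":[0,0,0]},{"delta_pos":[0,0,0],"rotation":[0,0,0]}]'
python3 - <<'E'
from h import *
o=get_obs();print(o["eef_pos"],o["eef_rot"]);s=snap("wrist","w7.png")
E
```

```text
time_s: 7.75
eef_pos: [0.5071, -0.3257, 0.219]
eef_rot: [0.0, 0.708, 0.706, -0.0]
wrist_force: [0.2, 0.6, 0.1]
opening: 0.581
time_s: 8.15
eef_pos: [0.5066, -0.3216, 0.1673]
eef_rot: [-0.002, 0.707, 0.707, -0.0]
wrist_force: [-0.9, 0.3, -0.5]
opening: 0.585
[ 0.50659532 -0.32158285  0.167294  ] [-1.83605999e-03  7.07092738e-01  7.07118438e-01 -4.62606775e-05]
```

View pics/w7.png

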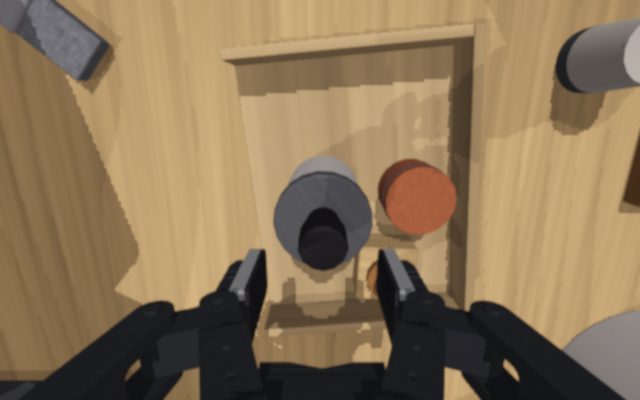

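```bash
python3 - <<'E'
from h import *
print(onz(load("w7.png"),323,247,.144))
E
python3 -m inch '[{"delta_pos":[0,0.1,2],"rotation":[0,0,0]},{"delta_pos":[0,0,2],"rotation":[0,0,0]},{"delta_pos":[0,0,1],"rotation":[0,0,0]},{"delta_pos":[0,0,0.5],"rotation":[0,0,0]},{"delta_pos":[0,0,0],"rotation":[0,0,0]},{"delta_pos":[0,0,0],"rotation":[0,0,0]}]'
python3 - <<'E'
from h import *
o=get_obs();print(o["eef_pos"],o["eef_rot"]);s=snap("wrist","w8.png");s=snap("side","d8.png")
E
```

```text
[ 0.50751548 -0.32372832  0.144     ]
time_s: 8.8
eef_pos: [0.5091, -0.3229, 0.1154]
eef_rot: [0.001, 0.707, 0.707, 0.0]
wrist_force: [0.4, 0.6, 0.4]
opening: 0.585
[ 0.50910724 -0.32292595  0.11542043] [8.36830197e-04 7.07056139e-01 7.07156925e-01 1.67123045e-05]
```

View pics/w8.png

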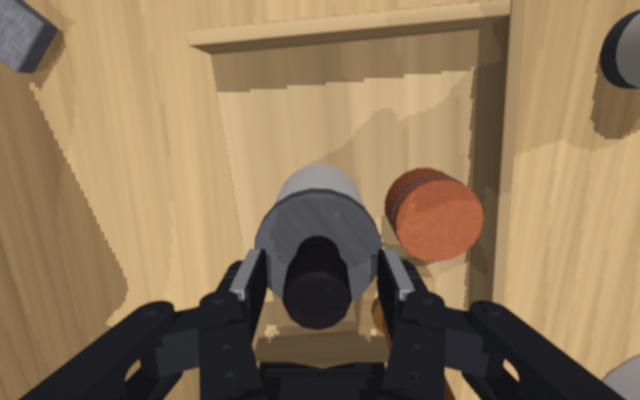

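```bash
python3 -m inch '[{"delta_pos":[0,-0.1,0.2],"rotation":[0,0,0]},{"delta_pos":[0,0,0],"rotation":[0,0,0]},{"delta_pos":[0,0,0],"rotation":[0,0,0]},{"delta_pos":[0,0,0],"rotation":[0,0,0]},{"delta_pos":[0,0,0],"rotation":[0,0,0]},{"delta_pos":[0,0,0],"rotation":[0,0,0]}]' 0
python3 -m inch '[{"delta_pos":[0,0,-1],"rotation":[0,0,0]},{"delta_pos":[0,0,-2],"rotation":[0,0,0]},{"delta_pos":[0,0,-3],"rotation":[0,0,0]},{"delta_pos":[0,0,-2],"rotation":[0,0,0]},{"delta_pos":[0,0,-1],"rotation":[0,0,0]},{"delta_pos":[0,0,0],"rotation":[0,0,0]}]'
python3 - <<'E'
from h import *
s=snap("side","d9.png")
E
```

```text
time_s: 9.5
eef_pos: [0.5076, -0.3227, 0.1127]
eef_rot: [0.0, 0.707, 0.707, -0.0]
wrist_force: [-2.1, 0.7, 5.4]
opening: 0.307
time_s: 10.1
eef_pos: [0.5081, -0.3228, 0.2035]
eef_rot: [0.001, 0.707, 0.707, 0.0]
wrist_force: [0.1, -0.0, -3.5]
opening: 0.31
```

View pics/d9.png

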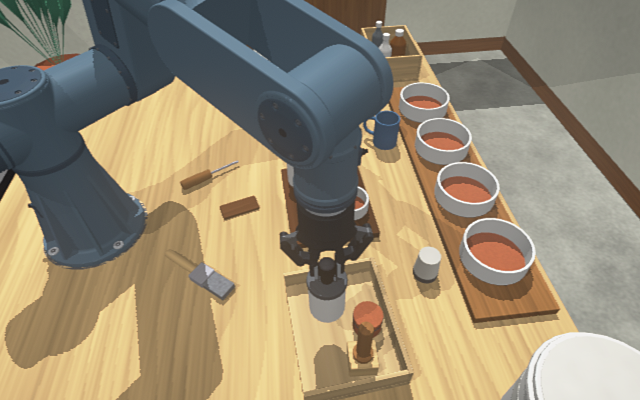

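```bash
python3 -m inch '[{"delta_pos":[2,-0.1,0],"rotation":[0,0,0]},{"delta_pos":[4,-0.2,0],"rotation":[0,0,0]},{"delta_pos":[4.5,-0.2,0],"rotation":[0,0,0]},{"delta_pos":[4.5,-0.2,0],"rotation":[0,0,0]},{"delta_pos":[4.5,-0.2,0],"rotation":[0,0,0]},{"delta_pos":[4.5,-0.2,0],"rotation":[0,0,0]},{"delta_pos":[4.5,-0.2,0],"rotation":[0,0,0]},{"delta_pos":[3,0,0],"rotation":[0,0,0]},{"delta_pos":[1.3,0,2],"rotation":[0,0,0]},{"delta_pos":[0,0,2],"rotation":[0,0,0]}]'
python3 -m inch '[{"delta_pos":[0,0,2],"rotation":[0,0,0]},{"delta_pos":[0,0,1],"rotation":[0,0,0]},{"delta_pos":[0,0,0.5],"rotation":[0,0,0]},{"delta_pos":[0,0,0.2],"rotation":[0,0,0]},{"delta_pos":[0,0,0],"rotation":[0,0,0]},{"delta_pos":[0,0,0],"rotation":[0,0,0]}]'
```

```text
time_s: 11.15
eef_pos: [0.4936, 0.008, 0.1607]
eef_rot: [-0.001, 0.706, 0.708, -0.0]
wrist_force: [0.7, -0.4, -3.2]
opening: 0.311
time_s: 11.75
eef_pos: [0.4951, 0.0052, 0.126]
eef_rot: [0.001, 0.707, 0.707, 0.0]
wrist_force: [0.4, 0.4, -3.3]
opening: 0.313
```

```bash
python3 -m inch '[{"delta_pos":[0,0,0.4],"rotation":[0,0,0]},{"delta_pos":[0,0,0.2],"rotation":[0,0,0]},{"delta_pos":[0,0,0.1],"rotation":[0,0,0]},{"delta_pos":[0,0,0.1],"rotation":[0,0,0]},{"delta_pos":[0,0,0],"rotation":[0,0,0]},{"delta_pos":[0,0,0],"rotation":[0,0,0]}]'
```

```text
time_s: 12.35
eef_pos: [0.4949, 0.0054, 0.1187]
eef_rot: [0.0, 0.707, 0.707, 0.0]
wrist_force: [-4.1, 0.5, 8.3]
opening: 0.313
```

```bash
python3 -m inch '[{"delta_pos":[0,0,0],"rotation":[0,0,0]},{"delta_pos":[0,0,0],"rotation":[0,0,0]},{"delta_pos":[0,0,0],"rotation":[0,0,0]},{"delta_pos":[0,0,0],"rotation":[0,0,0]},{"delta_pos":[0,0,-2],"rotation":[0,0,0]},{"delta_pos":[0,0,-4],"rotation":[0,0,0]},{"delta_pos":[0,0,-4],"rotation":[0,0,0]}]' 5
python3 -m inch '[{"delta_pos":[-2.6,0.4,0],"rotation":[0,0,0]},{"delta_pos":[-4.5,0.8,0],"rotation":[0,0,0]},{"delta_pos":[-4.5,0.8,0],"rotation":[0,0,0]},{"delta_pos":[-4.5,0.8,0],"rotation":[0,0,0]},{"delta_pos":[-4.5,0.8,0],"rotation":[0,0,0]},{"delta_pos":[-4.5,0.8,0],"rotation":[0,0,0]},{"delta_pos":[-4.5,0.8,0],"rotation":[0,0,0]},{"delta_pos":[-4,0.8,0],"rotation":[0,0,0]},{"delta_pos":[-4,0.6,0],"rotation":[0,0,0]},{"delta_pos":[-2,0,0],"rotation":[0,0,0]}]'
python3 -m inch '[{"delta_pos":[0,0,2],"rotation":[0,0,0]},{"delta_pos":[0,0,2],"rotation":[0,0,0]},{"delta_pos":[0,0,1],"rotation":[0,0,0]},{"delta_pos":[0,0,0],"rotation":[0,0,0]}]'
python3 - <<'E'
from h import *
o=get_obs();print(o["eef_pos"],o["eef_rot"]);s=snap("wrist","w10.png");s=snap("side","d10.png")
E
```

```text
time_s: 13.05
eef_pos: [0.4937, 0.0057, 0.2176]
eef_rot: [-0.001, 0.707, 0.707, -0.001]
wrist_force: [0.3, -1.0, 0.0]
opening: 0.584
time_s: 14.05
eef_pos: [0.5603, -0.394, 0.2166]
eef_rot: [0.0, 0.708, 0.706, -0.0]
wrist_force: [0.2, 1.5, 0.3]
opening: 0.585
time_s: 14.45
eef_pos: [0.5596, -0.3895, 0.1649]
eef_rot: [-0.002, 0.707, 0.707, 0.0]
wrist_force: [-0.4, -0.2, 0.2]
opening: 0.591
[ 0.55956697 -0.3894821   0.16486942] [-2.10566359e-03  7.07084692e-01  7.07125735e-01  2.20930790e-07]
```

View pics/w10.png

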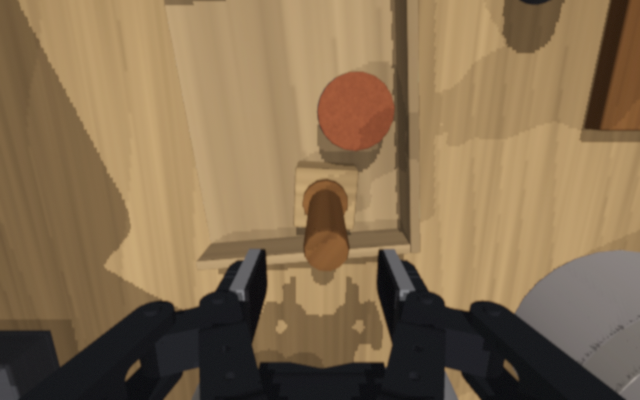

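View pics/d10.png

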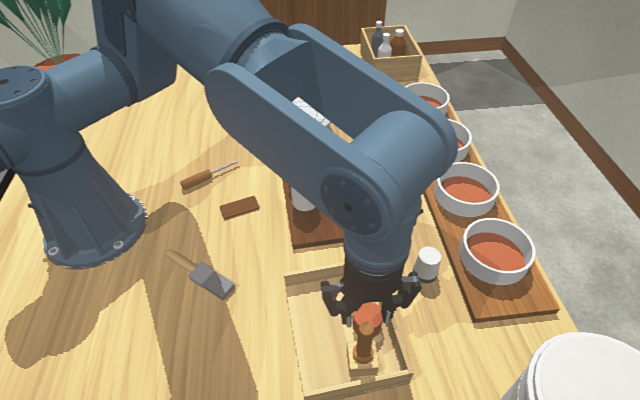

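```bash
python3 - <<'E'
from h import *
print(onz(load("w10.png"),327,251,.146))
E
python3 -m inch '[{"delta_pos":[0,0.1,2],"rotation":[0,0,0]},{"delta_pos":[0,0,2],"rotation":[0,0,0]},{"delta_pos":[0,0,1],"rotation":[0,0,0]},{"delta_pos":[0,0,0.5],"rotation":[0,0,0]},{"delta_pos":[0,0,0],"rotation":[0,0,0]},{"delta_pos":[0,0,0],"rotation":[0,0,0]}]'
python3 - <<'E'
from h import *
o=get_obs();print(o["eef_pos"],o["eef_rot"]);s=snap("wrist","w11.png");s=snap("side","d11.png")
E
```

```text
[ 0.56255137 -0.39190049  0.146     ]
time_s: 15.15
eef_pos: [0.5621, -0.391, 0.1136]
eef_rot: [0.001, 0.707, 0.707, -0.0]
wrist_force: [0.0, 0.1, 0.2]
opening: 0.583
[ 0.56208375 -0.39101105  0.11356123] [ 9.26737621e-04  7.07090426e-01  7.07122529e-01 -1.77356129e-05]
```

View pics/w11.png

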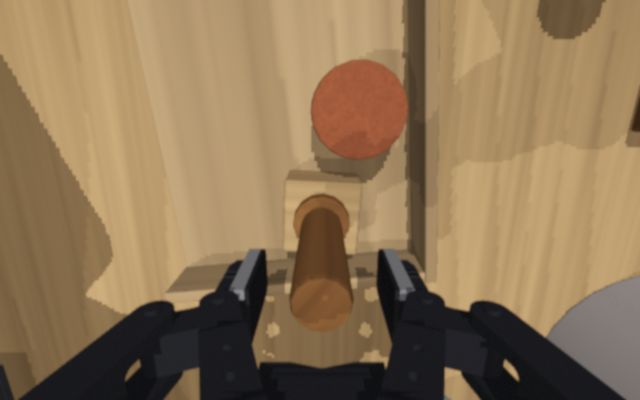

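```bash
python3 -m inch '[{"delta_pos":[0,0,0],"rotation":[0,0,0]},{"delta_pos":[0,0,0],"rotation":[0,0,0]},{"delta_pos":[0,0,0],"rotation":[0,0,0]},{"delta_pos":[0,0,0],"rotation":[0,0,0]},{"delta_pos":[0,0,0],"rotation":[0,0,0]},{"delta_pos":[0,0,0],"rotation":[0,0,0]}]' 0
python3 -m inch '[{"delta_pos":[0,0,-1],"rotation":[0,0,0]},{"delta_pos":[0,0,-2],"rotation":[0,0,0]},{"delta_pos":[0,0,-3],"rotation":[0,0,0]},{"delta_pos":[0,0,-2],"rotation":[0,0,0]},{"delta_pos":[0,0,-1],"rotation":[0,0,0]},{"delta_pos":[0,0,0],"rotation":[0,0,0]}]'
python3 - <<'E'
from h import *
s=snap("side","d12.png")
E
```

```text
time_s: 15.85
eef_pos: [0.562, -0.3909, 0.1131]
eef_rot: [0.001, 0.707, 0.707, 0.0]
wrist_force: [-0.3, -0.6, 5.8]
opening: 0.274
time_s: 16.45
eef_pos: [0.5619, -0.3908, 0.2037]
eef_rot: [0.001, 0.707, 0.707, -0.0]
wrist_force: [0.5, 0.2, -2.2]
opening: 0.274
```

View pics/d12.png

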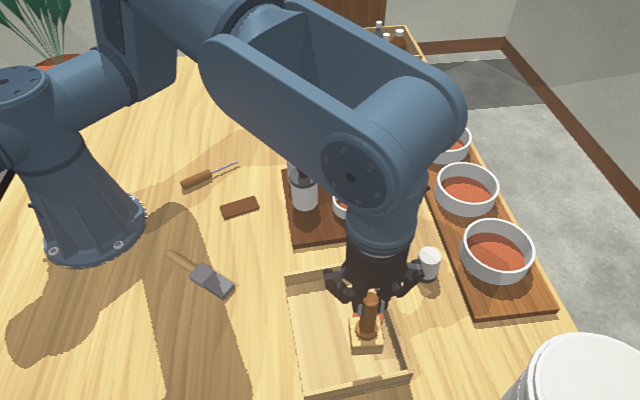

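```bash
python3 -m inch '[{"delta_pos":[2,-0.5,0],"rotation":[0,0,0]},{"delta_pos":[4,-0.8,0],"rotation":[0,0,0]},{"delta_pos":[4.5,-0.9,0],"rotation":[0,0,0]},{"delta_pos":[4.5,-0.9,0],"rotation":[0,0,0]},{"delta_pos":[4.5,-0.9,0],"rotation":[0,0,0]},{"delta_pos":[4.5,-0.9,0],"rotation":[0,0,0]},{"delta_pos":[4.5,-0.9,0],"rotation":[0,0,0]},{"delta_pos":[2.5,-0.55,0],"rotation":[0,0,0]},{"delta_pos":[1.1,0,2],"rotation":[0,0,0]},{"delta_pos":[0,0,2],"rotation":[0,0,0]}]'
python3 -m inch '[{"delta_pos":[0,0,2],"rotation":[0,0,0]},{"delta_pos":[0,0,1],"rotation":[0,0,0]},{"delta_pos":[0,0,0.6],"rotation":[0,0,0]},{"delta_pos":[0,0,0.3],"rotation":[0,0,0]},{"delta_pos":[0,0,0.2],"rotation":[0,0,0]},{"delta_pos":[0,0,0],"rotation":[0,0,0]},{"delta_pos":[0,0,0],"rotation":[0,0,0]}]'
```

```text
time_s: 17.5
eef_pos: [0.497, -0.0672, 0.1607]
eef_rot: [-0.001, 0.706, 0.708, -0.0]
wrist_force: [-0.6, -0.3, -2.6]
opening: 0.277
time_s: 18.2
eef_pos: [0.4985, -0.0697, 0.1219]
eef_rot: [0.001, 0.707, 0.707, 0.0]
wrist_force: [-0.8, 0.6, -1.9]
opening: 0.275
```

```bash
python3 -m inch '[{"delta_pos":[0,0,0.1],"rotation":[0,0,0]},{"delta_pos":[0,0,0.1],"rotation":[0,0,0]},{"delta_pos":[0,0,0.1],"rotation":[0,0,0]},{"delta_pos":[0,0,0],"rotation":[0,0,0]}]'
python3 -m inch '[{"delta_pos":[0,0,0],"rotation":[0,0,0]},{"delta_pos":[0,0,0],"rotation":[0,0,0]},{"delta_pos":[0,0,0],"rotation":[0,0,0]},{"delta_pos":[0,0,0],"rotation":[0,0,0]},{"delta_pos":[0,0,-2],"rotation":[0,0,0]},{"delta_pos":[0,0,-4],"rotation":[0,0,0]},{"delta_pos":[0,0,-5],"rotation":[0,0,0]},{"delta_pos":[0,0,-3],"rotation":[0,0,0]}]' 5
```

```text
time_s: 18.6
eef_pos: [0.4983, -0.0696, 0.1191]
eef_rot: [0.0, 0.707, 0.707, 0.0]
wrist_force: [-2.4, 0.6, 5.5]
opening: 0.275
time_s: 19.4
eef_pos: [0.4991, -0.0699, 0.262]
eef_rot: [0.002, 0.707, 0.707, 0.001]
wrist_force: [0.8, 0.6, -0.5]
opening: 0.585
```

```bash
python3 -m inch '[{"delta_pos":[0,0,0],"rotation":[0,0,-0.138]},{"delta_pos":[0,0,0],"rotation":[0,0,-0.138]},{"delta_pos":[0,0,0],"rotation":[0,0,-0.138]},{"delta_pos":[0,0,0],"rotation":[0,0,-0.138]},{"delta_pos":[0,0,0],"rotation":[0,0,-0.138]},{"delta_pos":[0,0,0],"rotation":[0,0,-0.138]},{"delta_pos":[0,0,0],"rotation":[0,0,-0.138]},{"delta_pos":[0,0,0],"rotation":[0,0,-0.138]},{"delta_pos":[0,0,0],"rotation":[0,0,-0.138]},{"delta_pos":[0,0,0],"rotation":[0,0,-0.138]}]' 8.5
python3 -m inch '[{"delta_pos":[0,0,0],"rotation":[0,0,-0.138]},{"delta_pos":[0,0,0],"rotation":[0,0,-0.138]},{"delta_pos":[0,0,0],"rotation":[0,0,0]}]'
python3 - <<'E'
from h import *
o=get_obs();print(o["eef_pos"],o["q"]);Rm=rot(o["eef_rot"]);print(Rm)
print("tool delta to jar",Rm.T@(np.array([.584,-.3235,.262])-o["eef_pos"])*100)
s=snap("scene","s13.png");d=snap("side","d13.png")
E
```

```text
time_s: 20.4
eef_pos: [0.498, -0.0695, 0.2582]
eef_rot: [-0.0, 0.092, 0.996, 0.0]
wrist_force: [-0.4, 0.3, 0.2]
opening: 0.995
time_s: 20.7
eef_pos: [0.498, -0.0695, 0.2582]
eef_rot: [-0.0, -0.043, 0.999, 0.0]
wrist_force: [-0.1, -0.4, -0.3]
opening: 0.995
[ 0.49795221 -0.06950033  0.25817168] [-3.75158138e-01 -6.05091593e-03  1.75336780e+00 -2.25332174e-05
  1.39444351e+00 -2.03225189e+00]
[[-9.96278334e-01 -8.61942831e-02 -1.64208520e-04]
 [-8.61942909e-02  9.96278346e-01  4.08248862e-05]
 [ 1.60078521e-04  5.48267865e-05 -9.99999986e-01]]
tool delta to jar [ -6.38336134 -26.04709882  -0.38528161]
```

View pics/s13.png

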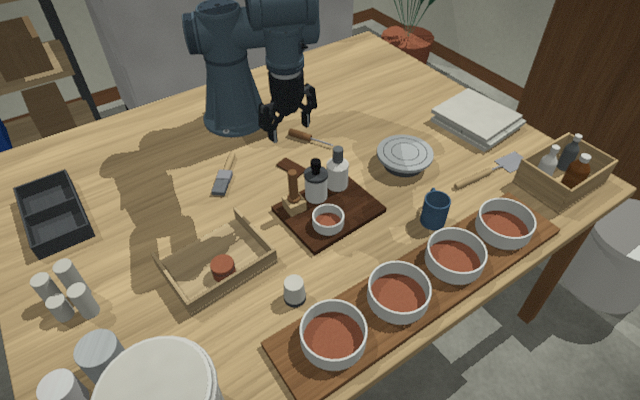

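View pics/d13.png

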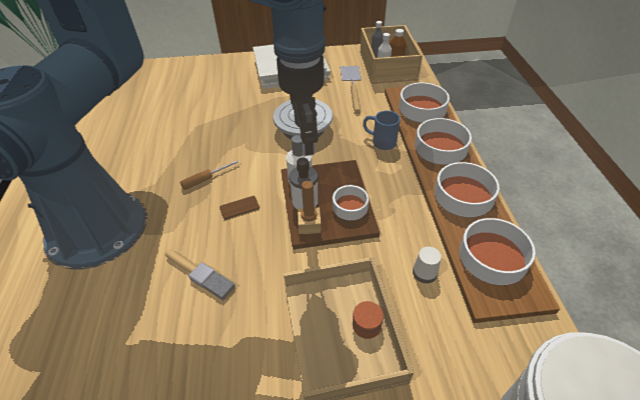

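```bash
python3 -m inch '[{"delta_pos":[-0.6,-2.05,0],"rotation":[0,0,0]},{"delta_pos":[-1,-4,0],"rotation":[0,0,0]},{"delta_pos":[-1,-4,0],"rotation":[0,0,0]},{"delta_pos":[-1,-4,0],"rotation":[0,0,0]},{"delta_pos":[-1,-4,1],"rotation":[0,0,0]},{"delta_pos":[-1,-4,2],"rotation":[0,0,0]},{"delta_pos":[-0.8,-3,4],"rotation":[0,0,0]},{"delta_pos":[0,-1,4],"rotation":[0,0,0]},{"delta_pos":[0,0,2],"rotation":[0,0,0]},{"delta_pos":[0,0,0],"rotation":[0,0,0]}]'
python3 - <<'E'
from h import *
o=get_obs();print(o["eef_pos"]);w=snap("wrist","w14.png");d=snap("side","d14.png")
Rm=rot(o["eef_rot"]);print("tool delta to jar",Rm.T@(np.array([.584,-.3235,.02])-o["eef_pos"])*100, proj(w,(.584,-.3235,.056)))
E
```

```text
time_s: 21.8
eef_pos: [0.5812, -0.3219, 0.1237]
eef_rot: [-0.003, -0.041, 0.999, 0.003]
wrist_force: [0.5, 0.3, 0.5]
opening: 0.996
[ 0.58124909 -0.32191009  0.12373184]
tool delta to jar [-0.32585349 -0.24341289 10.37007542] [318.75820072 220.46359942]
```

View pics/w14.png

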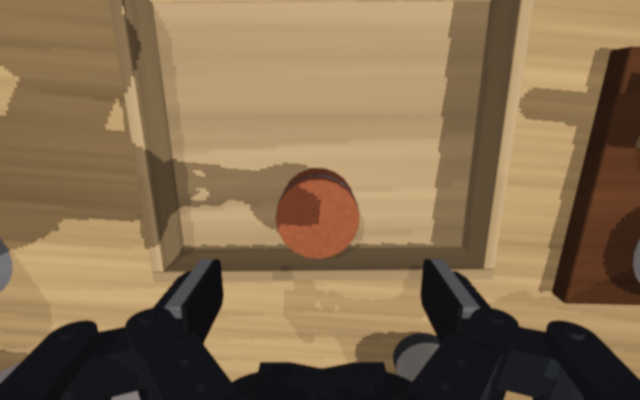

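```bash
python3 -m inch '[{"delta_pos":[-0.1,-0.1,2],"rotation":[0,0,0]},{"delta_pos":[0,0,2],"rotation":[0,0,0]},{"delta_pos":[0,0,1.5],"rotation":[0,0,0]},{"delta_pos":[0,0,1.5],"rotation":[0,0,0]},{"delta_pos":[0,0,1],"rotation":[0,0,0]},{"delta_pos":[0,0,0.5],"rotation":[0,0,0]},{"delta_pos":[0,0,0],"rotation":[0,0,0]},{"delta_pos":[0,0,0],"rotation":[0,0,0]}]'
python3 - <<'E'
from h import *
o=get_obs();w=snap("wrist","w15.png")
Rm=rot(o["eef_rot"]);print("tool delta to jar",Rm.T@(np.array([.584,-.3235,.022])-o["eef_pos"])*100)
E
```

```text
time_s: 22.7
eef_pos: [0.5853, -0.3244, 0.0444]
eef_rot: [0.0, -0.043, 0.999, -0.0]
wrist_force: [0.6, -0.1, 0.2]
opening: 0.995
tool delta to jar [0.12166691 0.10637081 2.23632671]
```

View pics/w15.png

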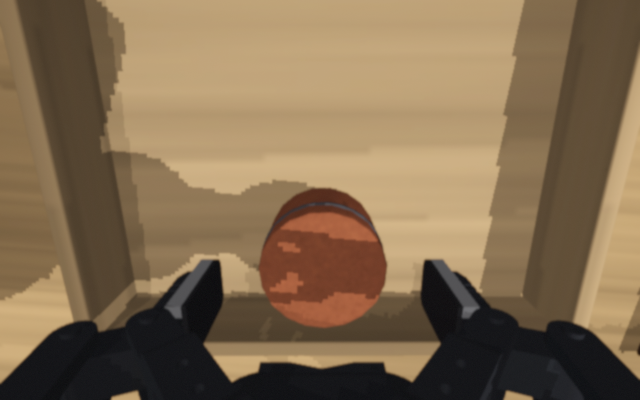

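```bash
python3 - <<'E'
from h import *
print(onz(load("w15.png"),323,268,.056))
E
python3 -m inch '[{"delta_pos":[0.1,0.05,1],"rotation":[0,0,0]},{"delta_pos":[0,0,0.8],"rotation":[0,0,0]},{"delta_pos":[0,0,0.4],"rotation":[0,0,0]},{"delta_pos":[0,0,0],"rotation":[0,0,0]},{"delta_pos":[0,0,0],"rotation":[0,0,0]}]'
python3 -m inch '[{"delta_pos":[0,0,0],"rotation":[0,0,0]},{"delta_pos":[0,0,0],"rotation":[0,0,0]},{"delta_pos":[0,0,0],"rotation":[0,0,0]},{"delta_pos":[0,0,0],"rotation":[0,0,0]},{"delta_pos":[0,0,0],"rotation":[0,0,0]},{"delta_pos":[0,0,0],"rotation":[0,0,0]}]' 0
```

```text
[ 0.58152918 -0.32446929  0.056     ]
time_s: 23.25
eef_pos: [0.5838, -0.3237, 0.0215]
eef_rot: [-0.0, -0.043, 0.999, 0.0]
wrist_force: [0.4, 0.3, 0.4]
opening: 0.993
time_s: 23.85
eef_pos: [0.5844, -0.3241, 0.0226]
eef_rot: [0.001, -0.043, 0.999, -0.0]
wrist_force: [0.7, 0.2, 6.1]
opening: 0.643
```

```bash
python3 -m inch '[{"delta_pos":[0,0,-1],"rotation":[0,0,0]},{"delta_pos":[0,0,-2],"rotation":[0,0,0]},{"delta_pos":[0,0,-4],"rotation":[0,0,0]},{"delta_pos":[0,0,-4],"rotation":[0,0,0]},{"delta_pos":[0,0,-4],"rotation":[0,0,0]},{"delta_pos":[0,0,-3],"rotation":[0,0,0]},{"delta_pos":[0,0,0],"rotation":[0,0,0]}]'
python3 - <<'E'
from h import *
o=get_obs();w=snap("wrist","w16.png")
Rm=rot(o["eef_rot"]);print("tool delta to wheel",Rm.T@(np.array([.520,.304,.20])-o["eef_pos"])*100)
E
```

```text
time_s: 24.55
eef_pos: [0.586, -0.3253, 0.208]
eef_rot: [0.003, -0.043, 0.999, -0.003]
wrist_force: [0.4, -0.9, -1.6]
opening: 0.639
tool delta to wheel [ 1.20889555 63.26718186  0.38704877]
```

View pics/w16.png

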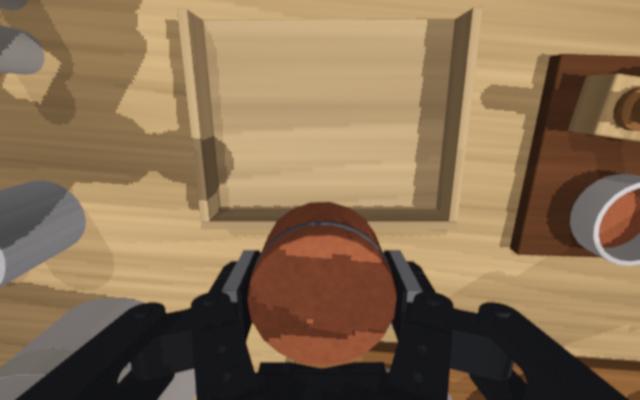

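```bash
python3 -m inch '[{"delta_pos":[0,2,0],"rotation":[0,0,0]},{"delta_pos":[0.1,4,0],"rotation":[0,0,0]},{"delta_pos":[0.1,5,0],"rotation":[0,0,0]},{"delta_pos":[0.1,5,0],"rotation":[0,0,0]},{"delta_pos":[0.1,5,0],"rotation":[0,0,0]},{"delta_pos":[0.1,5,0],"rotation":[0,0,0]},{"delta_pos":[0.1,5,0],"rotation":[0,0,0]},{"delta_pos":[0.1,5,0],"rotation":[0,0,0]},{"delta_pos":[0.1,5,0],"rotation":[0,0,0]},{"delta_pos":[0.1,4,0],"rotation":[0,0,0]}]'
python3 -m inch '[{"delta_pos":[0.1,4,0],"rotation":[0,0,0]},{"delta_pos":[0.1,3,0],"rotation":[0,0,0]},{"delta_pos":[0,0,0],"rotation":[0,0,0]},{"delta_pos":[0,0,0],"rotation":[0,0,0]}]'
python3 - <<'E'
from h import *
o=get_obs();print(o["eef_pos"]);w=snap("wrist","w17.png")
d=snap("side","d17.png");s=snap("scene","s17.png")
E
```

```text
time_s: 25.6
eef_pos: [0.5341, 0.1264, 0.1993]
eef_rot: [-0.002, -0.043, 0.999, 0.0]
wrist_force: [0.7, -0.4, -2.3]
opening: 0.64
time_s: 26.0
eef_pos: [0.5271, 0.1937, 0.1996]
eef_rot: [-0.002, -0.044, 0.999, -0.0]
wrist_force: [0.8, -0.5, -1.7]
opening: 0.637
[0.52710114 0.19367098 0.19963355]
```

View pics/w17.png

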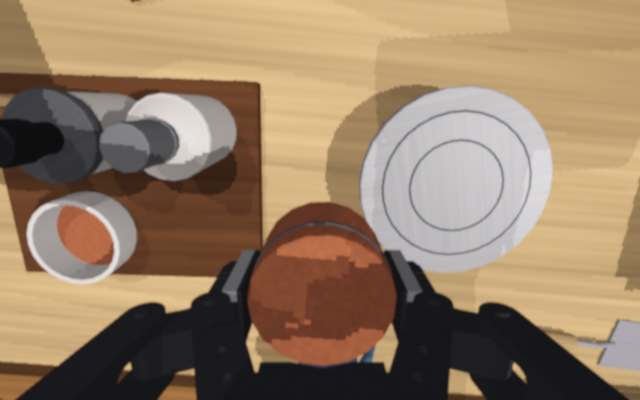

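View pics/s17.png

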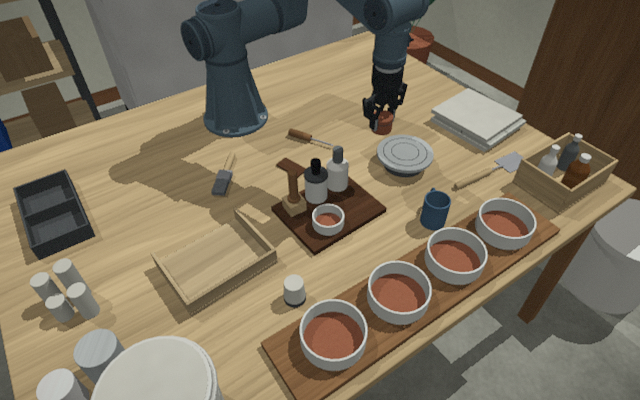

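Run:
```python
from h import *
w=load("w17.png")
im=w["im"]
hsv=cv2.cvtColor(im,cv2.COLOR_RGB2HSV)
m=((hsv[...,1]<40)&(hsv[...,2]>120)).astype(np.uint8); m[:,:345]=0; m[290:]=0; m[:,580:]=0
m=cv2.morphologyEx(m,cv2.MORPH_CLOSE,np.ones((7,7)))
cs,_=cv2.findContours(m,cv2.RETR_EXTERNAL,cv2.CHAIN_APPROX_NONE);c=max(cs,key=cv2.contourArea)[:,0].astype(float)
h=cv2.convexHull(c.astype(np.int32))[:,0].astype(float)
print(cv2.boundingRect(c.astype(np.int32)))
P=np.array([onz(w,u,v,.05)[:2] for u,v in h])
def fit(P):
    A=np.c_[2*P,np.ones(len(P))];x=np.linalg.lstsq(A,(P**2).sum(1),rcond=None)[0]
    r=np.sqrt(x[2]+x[0]**2+x[1]**2);return x[:2],r,np.abs(np.linalg.norm(P-x[:2],axis=1)-r).max()
print(fit(P))
E4=[(409,185+3),(503,182),(458,139),(453,231)]
print(fit(np.array([onz(w,u,v,.05)[:2] for u,v in E4])), onz(w,456,185,.05))
s=load("s17.png");d=load("d1.png")
print(onz(s,405,153,.05),onz(d,303,117,.05))
cv2.imwrite("pics/wheelz.png",cv2.resize(s["im"][120:190,360:450,::-1],None,fx=7,fy=7,interpolation=cv2.INTER_CUBIC))
cv2.imwrite("pics/wheelz2.png",cv2.resize(d["im"][80:150,260:345,::-1],None,fx=7,fy=7,interpolation=cv2.INTER_CUBIC))
```

```text
(360, 86, 193, 187)
(array([0.516226 , 0.3105959]), np.float64(0.08443291260382027), np.float64(0.0007824153808675544))
(array([0.51686361, 0.31165446]), np.float64(0.04165724581273499), np.float64(0.00028097390335435346)) [0.51524573 0.31152116 0.05      ]
[0.52268331 0.30513626 0.05      ] [0.5178417  0.30082257 0.05      ]
```

View pics/wheelz.png

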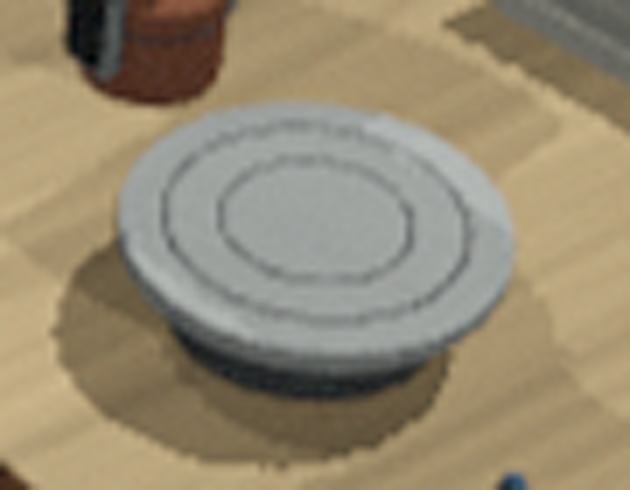

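Run:
```python
from h import *
s=load("s17.png");print(onz(s,404.6,151,.05))
o=get_obs();Rm=rot(o["eef_rot"]);print("tool delta to wheel",Rm.T@(np.array([.517,.310,.12])-o["eef_pos"])*100)
w=load("w17.png");print("jar top in grip",onz(w,322,295,o["eef_pos"][2]+.056-.0226), o["eef_pos"])
```

```text
[0.5149606  0.31046991 0.05      ]
tool delta to wheel [ 0.12442123 11.83205917  8.07263515]
jar top in grip [0.52241476 0.19312746 0.23417319] [0.52831144 0.19224688 0.20077319]
```

View pics/wheelz2.png

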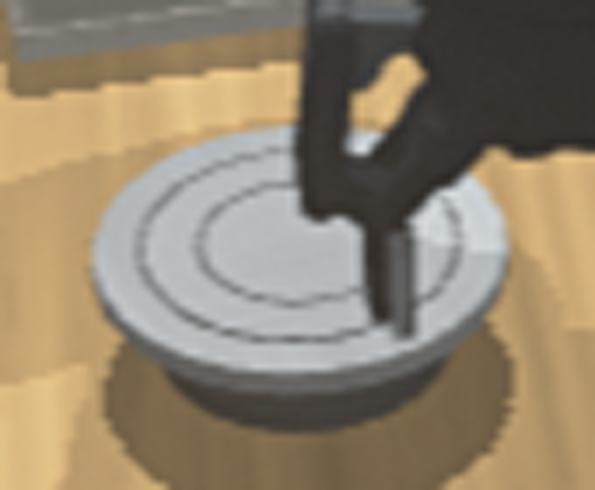

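Run:
```python
from h import *
for f,v,tz,t in [("w15.png",327.5,.056,.5853),("w16.png",367,.208+.0334,.586),("w17.png",366.5,.2342,.5277)]:
    w=load(f); p=onz(w,322,v,tz); print(f,p[0]-.028, t, p[0]-.028-t)
w=load("w2.png");print(onz(w,353,158.5,.056),onz(w,353,201,.056),onz(w,331,179,.056),onz(w,374.5,179,.056))
cv2.imwrite("pics/w17z.png",cv2.resize(load("w17.png")["im"][190:390,220:420,::-1],None,fx=3,fy=3))
```

```text
w15.png 0.5832650953518457 0.5853 -0.0020349046481543676
w16.png 0.5857162857848506 0.586 -0.00028371421514938877
w17.png 0.5256757207064553 0.5277 -0.0020242792935446507
[ 0.58349897 -0.2970134   0.056     ] [ 0.58479489 -0.35175597  0.056     ] [ 0.55644821 -0.32285301  0.056     ] [ 0.61114472 -0.32298794  0.056     ]
```

View pics/w17z.png

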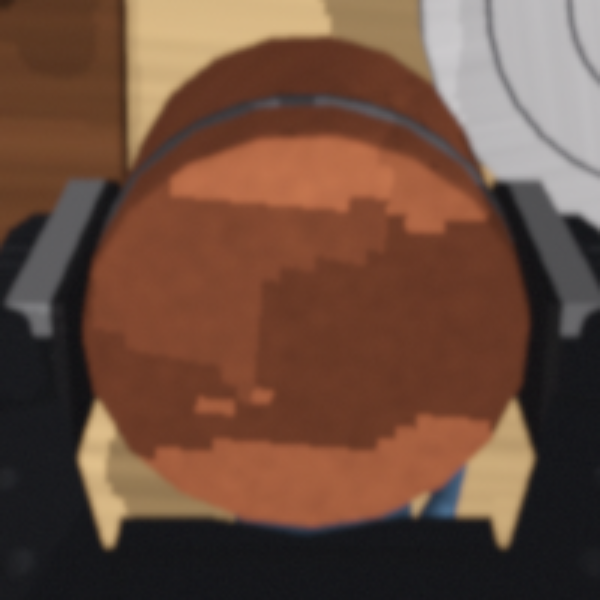

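```bash
python3 -m inch '[{"delta_pos":[0,3,0],"rotation":[0,0,0]},{"delta_pos":[0.1,4,0],"rotation":[0,0,0]},{"delta_pos":[0,3,1],"rotation":[0,0,0]},{"delta_pos":[0,1.85,3],"rotation":[0,0,0]},{"delta_pos":[0,0,3],"rotation":[0,0,0]},{"delta_pos":[0,0,2.5],"rotation":[0,0,0]},{"delta_pos":[0,0,1.5],"rotation":[0,0,0]},{"delta_pos":[0,0,1],"rotation":[0,0,0]},{"delta_pos":[0,0,0],"rotation":[0,0,0]},{"delta_pos":[0,0,0],"rotation":[0,0,0]}]'
python3 - <<'E'
from h import *
o=get_obs();print(o["eef_pos"]);w=snap("wrist","w18.png")
Rm=rot(o["eef_rot"]);print("tool delta",Rm.T@(np.array([.5175,.3105,.0606])-o["eef_pos"])*100)
d=snap("side","d18.png");s=snap("scene","s18.png")
cv2.imwrite("pics/s18z.png",cv2.resize(s["im"][90:190,350:460,::-1],None,fx=6,fy=6,interpolation=cv2.INTER_CUBIC))
E
```

```text
time_s: 27.15
eef_pos: [0.5185, 0.3112, 0.0828]
eef_rot: [0.001, -0.042, 0.999, 0.0]
wrist_force: [-1.0, 0.4, -1.7]
opening: 0.642
[0.51853235 0.31121961 0.08279232]
tool delta [ 0.11210584 -0.06384747  2.21905024]
```

View pics/s18z.png

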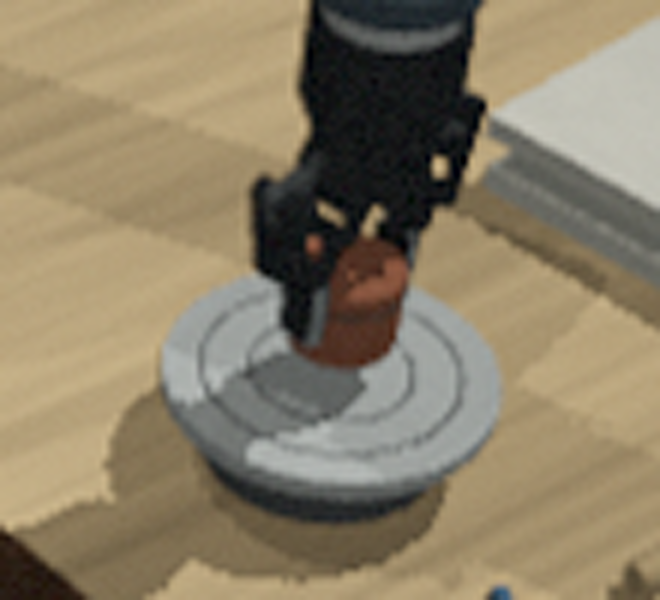

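View pics/w18.png

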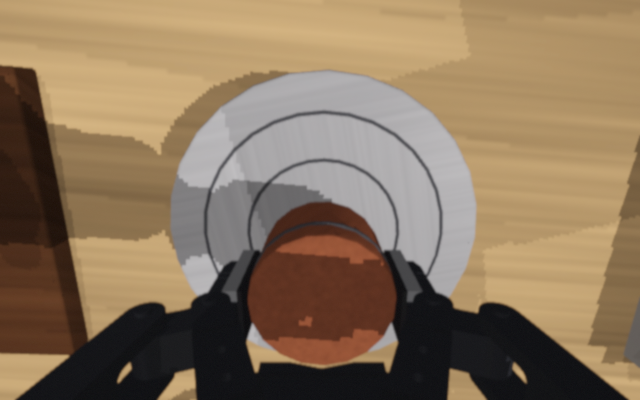

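```bash
python3 - <<'E'
from h import *
w=load("w18.png");a=onz(w,323,160,.05);b=onz(w,323,70,.05);print(a[0]+.0417,b[0]+.085, [onz(w,u,225,.05)[1] for u in (249,398)], [onz(w,u,215,.05)[1] for u in (172,475)])
E
python3 -m inch '[{"delta_pos":[0.1,-0.05,1],"rotation":[0,0,0]},{"delta_pos":[0,0,0.6],"rotation":[0,0,0]},{"delta_pos":[0,0,0.3],"rotation":[0,0,0]},{"delta_pos":[0,0,0.2],"rotation":[0,0,0]},{"delta_pos":[0,0,0],"rotation":[0,0,0]},{"delta_pos":[0,0,0],"rotation":[0,0,0]}]'
```

```text
0.5176114981540231 0.517296676721531 [np.float64(0.270519099990579), np.float64(0.35223157969602575)] [np.float64(0.22852717170368447), np.float64(0.39321922041104135)]
time_s: 27.9
eef_pos: [0.5167, 0.3109, 0.0607]
eef_rot: [0.0, -0.043, 0.999, 0.0]
wrist_force: [-0.1, -0.3, -1.9]
opening: 0.638
```

```bash
python3 -m inch '[{"delta_pos":[0,0,0.1],"rotation":[0,0,0]},{"delta_pos":[0,0,0],"rotation":[0,0,0]},{"delta_pos":[0,0,0],"rotation":[0,0,0]}]'
```

```text
time_s: 28.2
eef_pos: [0.5168, 0.3109, 0.0605]
eef_rot: [0.0, -0.043, 0.999, 0.0]
wrist_force: [-2.7, -0.7, 5.2]
opening: 0.64
```

Contact. Release and retreat.

```bash
python3 -m inch '[{"delta_pos":[0,0,0],"rotation":[0,0,0]},{"delta_pos":[0,0,0],"rotation":[0,0,0]},{"delta_pos":[0,0,0],"rotation":[0,0,0]},{"delta_pos":[0,0,0],"rotation":[0,0,0]},{"delta_pos":[0,0,-1],"rotation":[0,0,0]},{"delta_pos":[0,0,-3],"rotation":[0,0,0]},{"delta_pos":[0,0,-4],"rotation":[0,0,0]},{"delta_pos":[0,0,-4],"rotation":[0,0,0]},{"delta_pos":[0,0,-4],"rotation":[0,0,0]},{"delta_pos":[0,0,-4],"rotation":[0,0,0]}]' 8.5
python3 -m inch '[{"delta_pos":[0,0,0],"rotation":[0,0,0.138]},{"delta_pos":[0,0,0],"rotation":[0,0,0.138]},{"delta_pos":[0,0,0],"rotation":[0,0,0.138]},{"delta_pos":[0,0,0],"rotation":[0,0,0.138]},{"delta_pos":[0,0,0],"rotation":[0,0,0.138]},{"delta_pos":[0,0,0],"rotation":[0,0,0.138]},{"delta_pos":[0,0,0],"rotation":[0,0,0.138]},{"delta_pos":[0,0,0],"rotation":[0,0,0.138]},{"delta_pos":[0,0,0],"rotation":[0,0,0.138]},{"delta_pos":[0,0,0],"rotation":[0,0,0.138]}]' 5
python3 -m inch '[{"delta_pos":[0,0,0],"rotation":[0,0,0.138]},{"delta_pos":[0,0,0],"rotation":[0,0,0.138]},{"delta_pos":[0,0,0],"rotation":[0,0,0]}]'
python3 - <<'E'
from h import *
o=get_obs();print(o["eef_pos"]);w=snap("wrist","w19.png");print(rot(o["eef_rot"]))
d=snap("side","d19.png");s=snap("scene","s19.png")
E
```

```text
time_s: 29.2
eef_pos: [0.5164, 0.3107, 0.2624]
eef_rot: [0.0, -0.043, 0.999, 0.0]
wrist_force: [0.1, 0.5, 1.1]
opening: 0.996
time_s: 30.2
eef_pos: [0.5166, 0.3108, 0.2606]
eef_rot: [0.0, 0.605, 0.796, 0.0]
wrist_force: [-0.1, -0.1, -0.1]
opening: 0.585
time_s: 30.5
eef_pos: [0.5166, 0.3108, 0.2605]
eef_rot: [0.0, 0.708, 0.707, 0.0]
wrist_force: [0.3, 0.5, -0.6]
opening: 0.586
[0.51664493 0.31078365 0.26054753]
[[ 1.13795342e-03  9.99999121e-01  6.80773341e-04]
 [ 9.99999327e-01 -1.13810550e-03  2.23047575e-04]
 [ 2.23822171e-04  6.80519065e-04 -9.99999743e-01]]
```

View pics/w19.png

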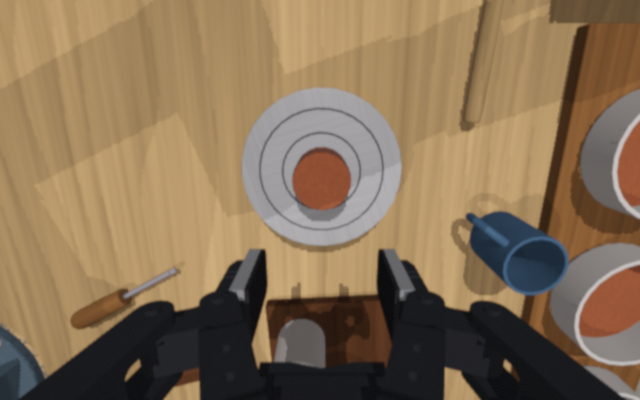

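View pics/s19.png

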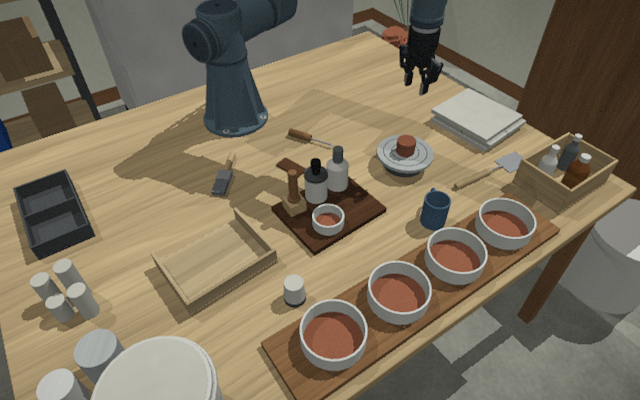

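Run:
```python
from h import *
w=load("w19.png")
im=w["im"];hsv=cv2.cvtColor(im,cv2.COLOR_RGB2HSV)
def fit(P):
    A=np.c_[2*P,np.ones(len(P))];x=np.linalg.lstsq(A,(P**2).sum(1),rcond=None)[0]
    r=np.sqrt(x[2]+x[0]**2+x[1]**2);return x[:2],r,np.abs(np.linalg.norm(P-x[:2],axis=1)-r).max()
m=((hsv[...,1]<45)&(hsv[...,2]>110)).astype(np.uint8);m[:80]=0;m[250:]=0;m[:,:235]=0;m[:,410:]=0
cs,_=cv2.findContours(m,0,cv2.CHAIN_APPROX_NONE);h=cv2.convexHull(max(cs,key=cv2.contourArea))[:,0]
print("wheel",fit(np.array([onz(w,u,v,.05)[:2] for u,v in h])))
m=((hsv[...,1]>110)&((hsv[...,0]<12)|(hsv[...,0]>170))&(im[...,0]>120)).astype(np.uint8);m[:80]=0;m[250:]=0;m[:,:235]=0;m[:,410:]=0
cs,_=cv2.findContours(m,0,cv2.CHAIN_APPROX_NONE);h=cv2.convexHull(max(cs,key=cv2.contourArea))[:,0]
print("jar",fit(np.array([onz(w,u,v,.094)[:2] for u,v in h])))
```

```text
wheel (array([0.51638309, 0.31138347]), np.float64(0.08434861705157323), np.float64(0.00045548855493016127))
jar (array([0.51674949, 0.31095655]), np.float64(0.027035922189112112), np.float64(0.0005377055750773845))
```

```bash
python3 -m inch '[{"delta_pos":[-2,-0.1,0],"rotation":[0,0,0]},{"delta_pos":[-4.5,-0.25,0],"rotation":[0,0,0]},{"delta_pos":[-4.5,-0.25,0],"rotation":[0,0,0]},{"delta_pos":[-4.5,-0.25,0],"rotation":[0,0,0]},{"delta_pos":[-4.5,-0.25,0],"rotation":[0,0,0]},{"delta_pos":[-4.5,-0.25,0],"rotation":[0,0,0]},{"delta_pos":[-4.5,-0.25,0],"rotation":[0,0,0]},{"delta_pos":[-4.5,-0.25,0],"rotation":[0,0,0]},{"delta_pos":[-3.05,0,0],"rotation":[0,0,0]},{"delta_pos":[-1.5,0,0],"rotation":[0,0,0]}]'
python3 -m inch '[{"delta_pos":[0,0,3],"rotation":[0,0,0]},{"delta_pos":[0,0,3],"rotation":[0,0,0]},{"delta_pos":[0,0,2],"rotation":[0,0,0]},{"delta_pos":[0,0,1],"rotation":[0,0,0]},{"delta_pos":[0,0,0],"rotation":[0,0,0]},{"delta_pos":[0,0,0],"rotation":[0,0,0]}]'
python3 - <<'E'
from h import *
o=get_obs();print(o["eef_pos"]);w=snap("wrist","w20.png")
E
```

```text
time_s: 31.65
eef_pos: [0.498, -0.0723, 0.2601]
eef_rot: [0.0, 0.707, 0.707, -0.0]
wrist_force: [-0.3, 0.5, 0.4]
opening: 0.589
time_s: 32.25
eef_pos: [0.4988, -0.0696, 0.1707]
eef_rot: [0.001, 0.707, 0.707, 0.0]
wrist_force: [-0.2, -0.1, 0.7]
opening: 0.591
[ 0.4987818  -0.0695919   0.17073967]
```

View pics/w20.png

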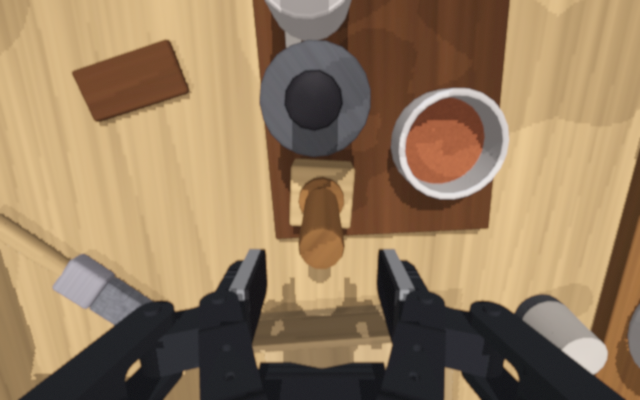

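```bash
python3 -m inch '[{"delta_pos":[0,0,2],"rotation":[0,0,0]},{"delta_pos":[0,0,1.7],"rotation":[0,0,0]},{"delta_pos":[0,0,1],"rotation":[0,0,0]},{"delta_pos":[0,0,0.4],"rotation":[0,0,0]},{"delta_pos":[0,0,0],"rotation":[0,0,0]},{"delta_pos":[0,0,0],"rotation":[0,0,0]}]'
python3 -m inch '[{"delta_pos":[0,0,0],"rotation":[0,0,0]},{"delta_pos":[0,0,0],"rotation":[0,0,0]},{"delta_pos":[0,0,0],"rotation":[0,0,0]},{"delta_pos":[0,0,0],"rotation":[0,0,0]},{"delta_pos":[0,0,0],"rotation":[0,0,0]},{"delta_pos":[0,0,0],"rotation":[0,0,0]}]' 0
python3 -m inch '[{"delta_pos":[0,0,-1],"rotation":[0,0,0]},{"delta_pos":[0,0,-2],"rotation":[0,0,0]},{"delta_pos":[0,0,-3],"rotation":[0,0,0]},{"delta_pos":[0,0,-2],"rotation":[0,0,0]},{"delta_pos":[0,0,-1],"rotation":[0,0,0]},{"delta_pos":[0,0,0],"rotation":[0,0,0]}]'
```

```text
time_s: 32.9
eef_pos: [0.4988, -0.0699, 0.1197]
eef_rot: [0.001, 0.707, 0.707, 0.0]
wrist_force: [-0.2, 0.8, -0.6]
opening: 0.584
time_s: 33.5
eef_pos: [0.4988, -0.07, 0.1197]
eef_rot: [0.001, 0.707, 0.707, 0.0]
wrist_force: [-0.3, 0.4, 6.8]
opening: 0.277
time_s: 34.1
eef_pos: [0.4988, -0.0699, 0.2102]
eef_rot: [0.001, 0.707, 0.707, 0.001]
wrist_force: [-0.2, -0.3, -1.8]
opening: 0.276
```

```bash
python3 -m inch '[{"delta_pos":[-2,0.5,0],"rotation":[0,0,0]},{"delta_pos":[-4,0.8,0],"rotation":[0,0,0]},{"delta_pos":[-4.5,0.9,0],"rotation":[0,0,0]},{"delta_pos":[-4.5,0.9,0],"rotation":[0,0,0]},{"delta_pos":[-4.5,0.9,0],"rotation":[0,0,0]},{"delta_pos":[-4.5,0.9,0],"rotation":[0,0,0]},{"delta_pos":[-4.5,0.9,0],"rotation":[0,0,0]},{"delta_pos":[-2.5,0.5,0],"rotation":[0,0,0]},{"delta_pos":[-1.1,0,0],"rotation":[0,0,0]},{"delta_pos":[0,0,1],"rotation":[0,0,0]}]'
python3 -m inch '[{"delta_pos":[0,0,2],"rotation":[0,0,0]},{"delta_pos":[0,0,2],"rotation":[0,0,0]},{"delta_pos":[0,0,2],"rotation":[0,0,0]},{"delta_pos":[0,0,1],"rotation":[0,0,0]},{"delta_pos":[0,0,0.6],"rotation":[0,0,0]},{"delta_pos":[0,0,0.4],"rotation":[0,0,0]},{"delta_pos":[0,0,0.2],"rotation":[0,0,0]},{"delta_pos":[0,0,0],"rotation":[0,0,0]},{"delta_pos":[0,0,0],"rotation":[0,0,0]}]'
```

```text
time_s: 35.1
eef_pos: [0.5608, -0.392, 0.1981]
eef_rot: [0.0, 0.708, 0.707, -0.0]
wrist_force: [-0.9, -0.1, -1.8]
opening: 0.274
time_s: 36.0
eef_pos: [0.5614, -0.3911, 0.1176]
eef_rot: [0.001, 0.707, 0.707, -0.0]
wrist_force: [0.2, -0.5, -2.0]
opening: 0.275
```

```bash
python3 -m inch '[{"delta_pos":[0,0.05,0.2],"rotation":[0,0,0]},{"delta_pos":[0,0,0.1],"rotation":[0,0,0]},{"delta_pos":[0,0,0.1],"rotation":[0,0,0]},{"delta_pos":[0,0,0],"rotation":[0,0,0]},{"delta_pos":[0,0,0],"rotation":[0,0,0]}]'
```

```text
time_s: 36.5
eef_pos: [0.5618, -0.391, 0.1138]
eef_rot: [0.0, 0.707, 0.707, -0.0]
wrist_force: [-2.4, 1.5, 5.7]
opening: 0.276
```

```bash
python3 -m inch '[{"delta_pos":[0,0,0],"rotation":[0,0,0]},{"delta_pos":[0,0,0],"rotation":[0,0,0]},{"delta_pos":[0,0,0],"rotation":[0,0,0]},{"delta_pos":[0,0,0],"rotation":[0,0,0]},{"delta_pos":[0,0,-2],"rotation":[0,0,0]},{"delta_pos":[0,0,-4],"rotation":[0,0,0]},{"delta_pos":[0,0,-4],"rotation":[0,0,0]}]' 5
python3 -m inch '[{"delta_pos":[2.65,-0.4,0],"rotation":[0,0,0]},{"delta_pos":[4.5,-0.8,0],"rotation":[0,0,0]},{"delta_pos":[4.5,-0.8,0],"rotation":[0,0,0]},{"delta_pos":[4.5,-0.8,0],"rotation":[0,0,0]},{"delta_pos":[4.5,-0.8,0],"rotation":[0,0,0]},{"delta_pos":[4.5,-0.8,0],"rotation":[0,0,0]},{"delta_pos":[4.5,-0.8,0],"rotation":[0,0,0]},{"delta_pos":[4,-0.8,0],"rotation":[0,0,0]},{"delta_pos":[4,-0.7,0],"rotation":[0,0,0]},{"delta_pos":[2,0,0],"rotation":[0,0,0]}]'
python3 -m inch '[{"delta_pos":[0,0,2],"rotation":[0,0,0]},{"delta_pos":[0,0,2],"rotation":[0,0,0]},{"delta_pos":[0,0,1],"rotation":[0,0,0]},{"delta_pos":[0,0,0],"rotation":[0,0,0]},{"delta_pos":[0,0,0],"rotation":[0,0,0]}]'
python3 - <<'E'
from h import *
o=get_obs();print(o["eef_pos"],o["eef_rot"]);s=snap("wrist","w21.png");s=snap("side","d21.png")
E
```

```text
time_s: 37.2
eef_pos: [0.561, -0.3902, 0.2126]
eef_rot: [-0.001, 0.707, 0.707, 0.0]
wrist_force: [0.7, -0.1, 0.3]
opening: 0.582
time_s: 38.2
eef_pos: [0.4935, 0.0087, 0.2128]
eef_rot: [-0.0, 0.706, 0.708, 0.0]
wrist_force: [-0.5, -0.3, 0.2]
opening: 0.588
time_s: 38.7
eef_pos: [0.4949, 0.0055, 0.1632]
eef_rot: [0.0, 0.707, 0.707, 0.0]
wrist_force: [0.7, -0.1, 0.0]
opening: 0.586
[0.49492715 0.00554037 0.16322714] [1.14045200e-04 7.07234953e-01 7.06978570e-01 9.83750672e-05]
```

View pics/w21.png

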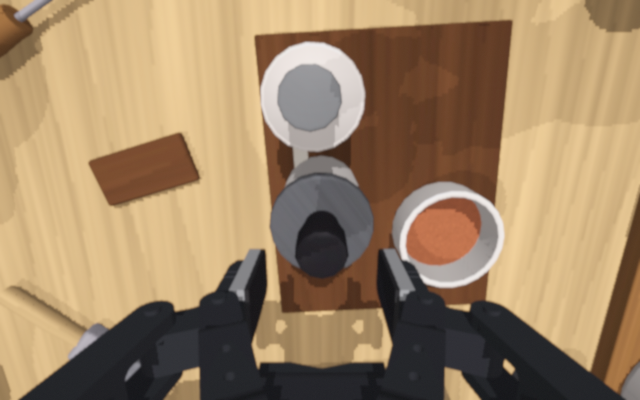

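View pics/d21.png

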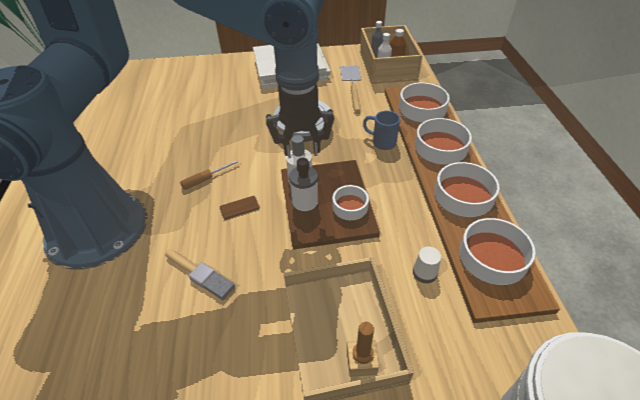

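Tamper back standing; canister centred (knob at about (322,245)). Descend 4.4 cm and grasp.

```bash
python3 -m inch '[{"delta_pos":[0,0,2],"rotation":[0,0,0]},{"delta_pos":[0,0,1.5],"rotation":[0,0,0]},{"delta_pos":[0,0,0.6],"rotation":[0,0,0]},{"delta_pos":[0,0,0.3],"rotation":[0,0,0]},{"delta_pos":[0,0,0],"rotation":[0,0,0]},{"delta_pos":[0,0,0],"rotation":[0,0,0]}]'
python3 -m inch '[{"delta_pos":[0,0,0],"rotation":[0,0,0]},{"delta_pos":[0,0,0],"rotation":[0,0,0]},{"delta_pos":[0,0,0],"rotation":[0,0,0]},{"delta_pos":[0,0,0],"rotation":[0,0,0]},{"delta_pos":[0,0,0],"rotation":[0,0,0]},{"delta_pos":[0,0,0],"rotation":[0,0,0]}]' 0
python3 -m inch '[{"delta_pos":[0,0,-1],"rotation":[0,0,0]},{"delta_pos":[0,0,-2],"rotation":[0,0,0]},{"delta_pos":[0,0,-3],"rotation":[0,0,0]},{"delta_pos":[0,0,-2],"rotation":[0,0,0]},{"delta_pos":[0,0,-1],"rotation":[0,0,0]},{"delta_pos":[0,0,0],"rotation":[0,0,0]}]'
```

```text
time_s: 39.4
eef_pos: [0.4952, 0.0056, 0.1196]
eef_rot: [0.001, 0.707, 0.707, 0.0]
wrist_force: [0.4, 0.1, -0.5]
opening: 0.59
time_s: 40.0
eef_pos: [0.4951, 0.0057, 0.1196]
eef_rot: [0.0, 0.707, 0.707, 0.0]
wrist_force: [-1.3, -0.2, 6.3]
opening: 0.31
time_s: 40.6
eef_pos: [0.4953, 0.0057, 0.2101]
eef_rot: [0.001, 0.707, 0.707, 0.001]
wrist_force: [0.7, -0.5, -3.6]
opening: 0.307
```

```bash
python3 -m inch '[{"delta_pos":[-2,0.1,0],"rotation":[0,0,0]},{"delta_pos":[-4,0.2,0],"rotation":[0,0,0]},{"delta_pos":[-4.5,0.2,0],"rotation":[0,0,0]},{"delta_pos":[-4.5,0.2,0],"rotation":[0,0,0]},{"delta_pos":[-4.5,0.2,0],"rotation":[0,0,0]},{"delta_pos":[-4.5,0.2,0],"rotation":[0,0,0]},{"delta_pos":[-4.5,0.2,0],"rotation":[0,0,0]},{"delta_pos":[-3,0,0],"rotation":[0,0,0]},{"delta_pos":[-1.3,0,0],"rotation":[0,0,0]},{"delta_pos":[0,0,1],"rotation":[0,0,0]}]'
python3 -m inch '[{"delta_pos":[0,0,2],"rotation":[0,0,0]},{"delta_pos":[0,0,2],"rotation":[0,0,0]},{"delta_pos":[0,0,2],"rotation":[0,0,0]},{"delta_pos":[0,0,1],"rotation":[0,0,0]},{"delta_pos":[0,0,0.6],"rotation":[0,0,0]},{"delta_pos":[0,0,0.4],"rotation":[0,0,0]},{"delta_pos":[0,0,0.2],"rotation":[0,0,0]},{"delta_pos":[0,0,0],"rotation":[0,0,0]},{"delta_pos":[0,0,0],"rotation":[0,0,0]}]'
```

```text
time_s: 41.6
eef_pos: [0.5074, -0.3239, 0.1982]
eef_rot: [0.0, 0.708, 0.706, 0.0]
wrist_force: [-0.3, -0.0, -2.6]
opening: 0.309
time_s: 42.5
eef_pos: [0.508, -0.3226, 0.1175]
eef_rot: [0.001, 0.707, 0.707, 0.0]
wrist_force: [-0.7, 0.5, -3.8]
opening: 0.312
```

```bash
python3 -m inch '[{"delta_pos":[0,0,0.2],"rotation":[0,0,0]},{"delta_pos":[0,0,0.1],"rotation":[0,0,0]},{"delta_pos":[0,0,0.1],"rotation":[0,0,0]},{"delta_pos":[0,0,0],"rotation":[0,0,0]},{"delta_pos":[0,0,0],"rotation":[0,0,0]}]'
```

```text
time_s: 43.0
eef_pos: [0.5078, -0.3226, 0.1137]
eef_rot: [0.0, 0.707, 0.707, -0.0]
wrist_force: [-2.9, 1.2, 6.2]
opening: 0.313
```

Now to the bottle at (0.4898, 0.081): dx −1.8, dy +40.35.

```bash
python3 -m inch '[{"delta_pos":[0,0,0],"rotation":[0,0,0]},{"delta_pos":[0,0,0],"rotation":[0,0,0]},{"delta_pos":[0,0,0],"rotation":[0,0,0]},{"delta_pos":[0,0,0],"rotation":[0,0,0]},{"delta_pos":[0,0,-2],"rotation":[0,0,0]},{"delta_pos":[0,0,-4],"rotation":[0,0,0]},{"delta_pos":[0,0,-4],"rotation":[0,0,0]}]' 5
python3 -m inch '[{"delta_pos":[2.35,-0.1,0],"rotation":[0,0,0]},{"delta_pos":[4.5,-0.2,0],"rotation":[0,0,0]},{"delta_pos":[4.5,-0.2,0],"rotation":[0,0,0]},{"delta_pos":[4.5,-0.2,0],"rotation":[0,0,0]},{"delta_pos":[4.5,-0.2,0],"rotation":[0,0,0]},{"delta_pos":[4.5,-0.2,0],"rotation":[0,0,0]},{"delta_pos":[4.5,-0.2,0],"rotation":[0,0,0]},{"delta_pos":[4.5,-0.2,0],"rotation":[0,0,0]},{"delta_pos":[4,-0.2,0],"rotation":[0,0,0]},{"delta_pos":[2.5,-0.1,0],"rotation":[0,0,0]}]'
python3 -m inch '[{"delta_pos":[0,0,2],"rotation":[0,0,0]},{"delta_pos":[0,0,2],"rotation":[0,0,0]},{"delta_pos":[0,0,1],"rotation":[0,0,0]},{"delta_pos":[0,0,0],"rotation":[0,0,0]},{"delta_pos":[0,0,0],"rotation":[0,0,0]}]'
python3 - <<'E'
from h import *
o=get_obs();print(o["eef_pos"],o["eef_rot"]);s=snap("wrist","w22.png");s=snap("side","d22.png")
E
```

```text
time_s: 43.7
eef_pos: [0.5071, -0.3216, 0.2129]
eef_rot: [-0.001, 0.707, 0.707, 0.0]
wrist_force: [0.3, -0.9, 0.4]
opening: 0.586
time_s: 44.7
eef_pos: [0.4891, 0.084, 0.2129]
eef_rot: [-0.0, 0.706, 0.708, 0.0]
wrist_force: [-0.0, -0.3, -0.7]
opening: 0.584
time_s: 45.2
eef_pos: [0.49, 0.0811, 0.1632]
eef_rot: [0.0, 0.707, 0.707, 0.0]
wrist_force: [0.3, -0.8, -0.4]
opening: 0.583
[0.48995391 0.08105792 0.16322873] [1.05058555e-04 7.07264797e-01 7.06948713e-01 1.16074768e-04]
```

View pics/w22.png

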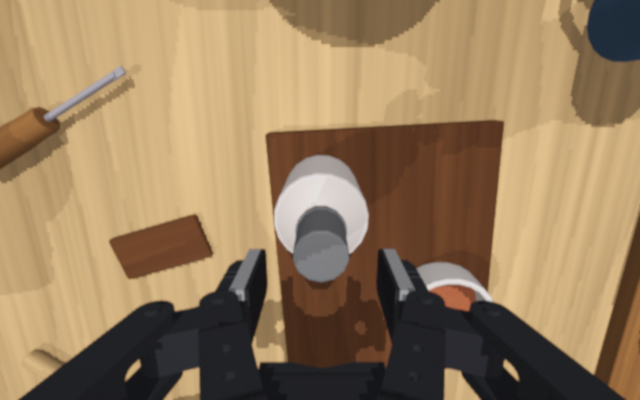

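View pics/d22.png

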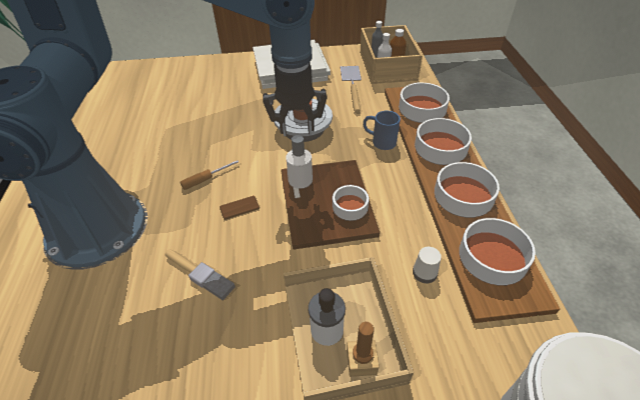

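Bottle centred (cap about (321,256)), canister and tamper upright in the bay.

```bash
python3 -m inch '[{"delta_pos":[0,0,2],"rotation":[0,0,0]},{"delta_pos":[0,0,1.5],"rotation":[0,0,0]},{"delta_pos":[0,0,0.5],"rotation":[0,0,0]},{"delta_pos":[0,0,0.3],"rotation":[0,0,0]},{"delta_pos":[0,0,0],"rotation":[0,0,0]},{"delta_pos":[0,0,0],"rotation":[0,0,0]}]'
python3 -m inch '[{"delta_pos":[0,0,0],"rotation":[0,0,0]},{"delta_pos":[0,0,0],"rotation":[0,0,0]},{"delta_pos":[0,0,0],"rotation":[0,0,0]},{"delta_pos":[0,0,0],"rotation":[0,0,0]},{"delta_pos":[0,0,0],"rotation":[0,0,0]},{"delta_pos":[0,0,0],"rotation":[0,0,0]}]' 0
python3 -m inch '[{"delta_pos":[0,0,-1],"rotation":[0,0,0]},{"delta_pos":[0,0,-2],"rotation":[0,0,0]},{"delta_pos":[0,0,-3],"rotation":[0,0,0]},{"delta_pos":[0,0,-2],"rotation":[0,0,0]},{"delta_pos":[0,0,-1],"rotation":[0,0,0]},{"delta_pos":[0,0,0],"rotation":[0,0,0]}]'
```

```text
time_s: 45.9
eef_pos: [0.4903, 0.0812, 0.1206]
eef_rot: [0.001, 0.707, 0.707, 0.0]
wrist_force: [-0.4, -0.3, -0.1]
opening: 0.585
time_s: 46.5
eef_pos: [0.49, 0.0813, 0.1206]
eef_rot: [0.0, 0.707, 0.707, 0.0]
wrist_force: [-2.7, -0.2, 5.7]
opening: 0.322
time_s: 47.1
eef_pos: [0.4904, 0.0812, 0.2111]
eef_rot: [0.001, 0.707, 0.707, 0.001]
wrist_force: [0.9, 0.4, -2.6]
opening: 0.319
```

```bash
python3 -m inch '[{"delta_pos":[-2,0.5,0],"rotation":[0,0,0]},{"delta_pos":[-4,0.75,0],"rotation":[0,0,0]},{"delta_pos":[-4.5,0.8,0],"rotation":[0,0,0]},{"delta_pos":[-4.5,0.8,0],"rotation":[0,0,0]},{"delta_pos":[-4.5,0.8,0],"rotation":[0,0,0]},{"delta_pos":[-4.5,0.8,0],"rotation":[0,0,0]},{"delta_pos":[-4.5,0.8,0],"rotation":[0,0,0]},{"delta_pos":[-3,0.5,0],"rotation":[0,0,0]},{"delta_pos":[-2.15,0,0],"rotation":[0,0,0]},{"delta_pos":[0,0,1],"rotation":[0,0,0]}]'
python3 -m inch '[{"delta_pos":[0,0,2],"rotation":[0,0,0]},{"delta_pos":[0,0,2],"rotation":[0,0,0]},{"delta_pos":[0,0,2],"rotation":[0,0,0]},{"delta_pos":[0,0,1],"rotation":[0,0,0]},{"delta_pos":[0,0,0.6],"rotation":[0,0,0]},{"delta_pos":[0,0,0.4],"rotation":[0,0,0]},{"delta_pos":[0,0,0.2],"rotation":[0,0,0]},{"delta_pos":[0,0,0],"rotation":[0,0,0]},{"delta_pos":[0,0,0],"rotation":[0,0,0]}]'
```

```text
time_s: 48.1
eef_pos: [0.547, -0.2581, 0.1995]
eef_rot: [0.001, 0.708, 0.706, -0.0]
wrist_force: [0.5, 0.1, -2.3]
opening: 0.325
time_s: 49.0
eef_pos: [0.5475, -0.2555, 0.1186]
eef_rot: [0.001, 0.707, 0.707, 0.0]
wrist_force: [-0.6, 0.1, -2.1]
opening: 0.325
```

```bash
python3 -m inch '[{"delta_pos":[0,0.05,0.2],"rotation":[0,0,0]},{"delta_pos":[0,0,0.1],"rotation":[0,0,0]},{"delta_pos":[0,0,0.1],"rotation":[0,0,0]},{"delta_pos":[0,0,0],"rotation":[0,0,0]},{"delta_pos":[0,0,0],"rotation":[0,0,0]}]'
```

```text
time_s: 49.5
eef_pos: [0.5478, -0.2555, 0.1147]
eef_rot: [0.0, 0.707, 0.707, -0.0]
wrist_force: [-2.6, 0.8, 6.0]
opening: 0.321
```

```bash
python3 -m inch '[{"delta_pos":[0,0,0],"rotation":[0,0,0]},{"delta_pos":[0,0,0],"rotation":[0,0,0]},{"delta_pos":[0,0,0],"rotation":[0,0,0]},{"delta_pos":[0,0,0],"rotation":[0,0,0]},{"delta_pos":[0,0,-2],"rotation":[0,0,0]},{"delta_pos":[0,0,-4],"rotation":[0,0,0]},{"delta_pos":[0,0,-4],"rotation":[0,0,0]},{"delta_pos":[0,0,-4],"rotation":[0,0,0]},{"delta_pos":[0,0,-4],"rotation":[0,0,0]},{"delta_pos":[0,0,-3],"rotation":[0,0,0]}]' 5
python3 -m inch '[{"delta_pos":[-2.5,0,0],"rotation":[0,0,0]},{"delta_pos":[-2,-0.3,-0.7],"rotation":[0,0,0]},{"delta_pos":[0,0,0],"rotation":[0,0,0]},{"delta_pos":[0,0,0],"rotation":[0,0,0]}]'
python3 - <<'E'
from h import *
o=get_obs();print(o["eef_pos"],o["wrist_force"]);s=snap("wrist","w23.png");s=snap("side","d23.png");s=snap("scene","s23.png")
E
```

```text
time_s: 50.5
eef_pos: [0.5481, -0.2555, 0.3269]
eef_rot: [0.002, 0.707, 0.707, 0.0]
wrist_force: [0.8, 0.2, -0.7]
opening: 0.583
time_s: 50.9
eef_pos: [0.544, -0.3006, 0.3297]
eef_rot: [-0.001, 0.708, 0.707, 0.0]
wrist_force: [0.2, -0.4, -0.7]
opening: 0.583
[ 0.54403544 -0.300583    0.32971808] [ 0.22725491 -0.40926027 -0.67244754]
```

View pics/w23.png

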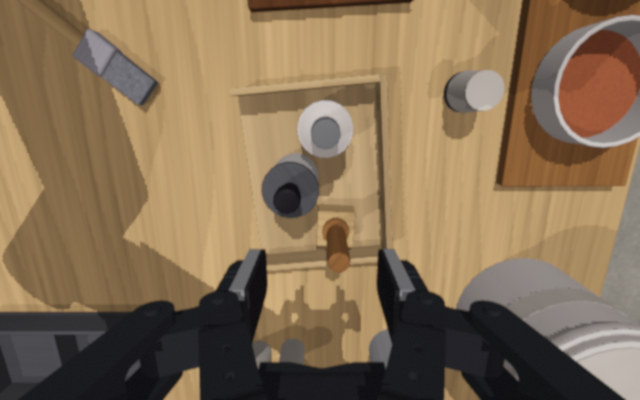

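View pics/s23.png

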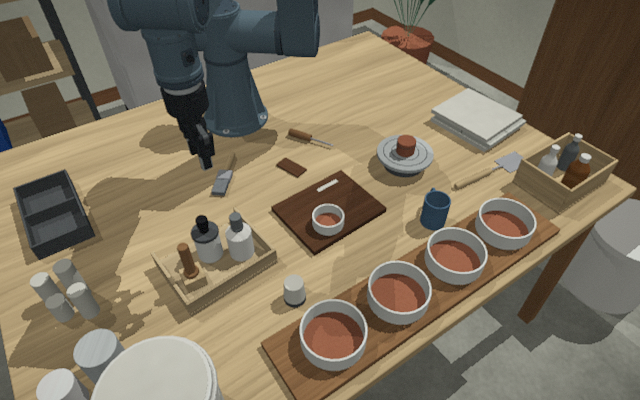

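```bash
python3 -c "
from bench import *
print(hand_in())"
```

```text
the job is handed in; nothing more can be done
None
```

I moved the bottle, canister and tamper onto the near half of the ware board and set the jar on the banding wheel. The three then went back to their spots in the bay, and I handed the job in at about 51 s. No verdict was reported, so the results below are my own measurements.

- **Jar:** a circle fit in the wrist picture put it within about 1 mm of the wheel centre (jar at 0.5167, 0.3110; wheel at 0.5164, 0.3114). I took this before returning the three; the last scene picture still shows it standing there.
- **Bottle, canister and tamper:** all three stand upright in the last wrist picture. Their tops are within 1–2 pixels of where they were at the start, about 1–2 mm. Each was set down within about 1 mm of the tool position at which it was first grasped.
- **Dish:** by eye in the scene pictures it had not moved from its starting place; I did not measure it separately.
- **Gripper:** at hand-in it was open and clear of everything, about 33 cm above the table, with wrist force readings below 1 N.

**Disagreement:** my first rough wheel positions from the scene and side cameras were up to 10 mm off. I settled them with the wrist camera's rim and ring fits, which a closer look at the scene picture confirmed to about 2 mm. Nothing else failed.

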